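Press the patty mould's sprung plate home with the tamper

ROBOT

A 6-joint arm with a two-finger parallel gripper is mounted at the origin on the work surface. World frame = base frame: x ahead of the robot, y to its left, z up, the work surface at z = 0. Lengths are in m, angles in degrees, forces in N, time in s.
With the tool pointing down it reaches from about 0.4 to 0.925 m from the base axis. Payload 12.5 kg.
Tool frame: the origin (TCP) lies on the centre line of the jaws, within the pads' length; the fingertips stand 25 mm ahead of it and the grasp point (between the pads) lies 6 mm ahead of it; z points along the fingers, y is the direction in which the jaws open and shut (so a half turn about z gives the same grasp; the last joint's range is limited). The gripper opens to 95 mm and grips with 3 to 60 N. Pads are 20 mm wide; open, the fingers measure 119 mm over their backs; the gripper's body (75 mm by 180 mm) begins 59 mm behind the grasp point.
Start: joints at [58.751, 28.126, 89.318, -0, 62.55, -6.05], TCP at [0.266, 0.566, 0.24] pointing down, gripper open.
Joint ranges: [-177.58, 177.58], [-47.91, 125.51], [2.72, 160], [-65.01, 245.01], [3.68, 167.84], [-153.87, 153.87]. Speed limits (degrees/s): [127.2, 127.2, 159.86, 180, 180, 180].

INTERFACE

Orientations are given as [roll, pitch, yaw] about the fixed x, y, z axes, in that order (R = Rz(yaw) Ry(pitch) Rx(roll)).
In Python, from workcell import get_obs, get_image, job_done gives the robot as it stands. The module is installed in compiled form; this text tells all that it offers.
- The arm moves only by the tool move_arm, never from a script. Its argument "deltas" is a list of rows, each a list of 5 numbers: the shift along the tool's x, y, z in mm, then the turn about the tool's z in degrees, then the finger opening in mm, from 0 to 95.1. In form: [[tx, ty, tz, yaw, gripper], ...]. A call has 1 to 12 rows; each row shifts and turns the pose as measured when the row begins, along the tool's axes as they then stand; what a row does not reach is not made up. A row lasts 1/10 s, in which the tool goes at most 50 mm and 8.59 degrees, less where a joint would pass 70% of its speed; a pose out of reach is approached as far as the arm can. A call is refused whole if a number of a shift passes 50 or a number of a turn 8.59, either way. A call with a gripper value outside its range is refused whole. The fingers move at their own pace and stop on an object; the grip force is fixed at half the most. Time passes only in rows, so rows that do not move let the fingers close. It gives the time, the measured TCP pose, the force and the opening at its end, in the units of the state.
- get_obs(): the state, without advancing time (a new reading comes with each control period).
- get_image(name): name is "scene" or "top" or "wrist"; returns a dict with "img" (480x640x3 uint8, red, green, blue), "K" (3x3 intrinsics, pixels), "k1" (the pictures are not rectified: a ray, as slopes to the right and down, at radius r is drawn at 1 + k1 r^2 times it, then the intrinsics apply), "xyz" and "attitude" of the camera in the world. Camera axes: x right, y up, looking along -z (the intrinsics and any distortion apply to the point x, -y, -z); pixel columns grow to the right and rows downward; lengths in m; the calibration is good to about 2 mm. A picture is of the moment at which its call begins. There is no depth.
- job_done(): hands the job in, once; it reports no verdict.
The state is a dict: "time_s": time; "joints": joint angles; "qd": joint speeds; "joint_torque": joint torques, N m; "tcp_pos": TCP position; "orientation": TCP orientation; "force": force on the tool from outside, world axes, zero at the start; "ft_torque": the same for the moment, N m; "grip_width": finger opening in m.
Only numpy, scipy, OpenCV 4.12 (cv2) and the standard library are available. Lean on these libraries where they do the work, as an engineer would, in place of code of your own. Each camera call takes 0.05 s, during which the arm holds its last target.

TASK

The patty mould's sprung plate is standing raised and crooked after the last patty. Take the tamper from its dish, put it down into the mould and press the plate squarely until it is fully home and level, leaning on it with about 20 N for a second and never more than 30 N, and do not push the plate with the gripper itself. Then stand the tamper upright back in its dish and let go, leaving the mould's plate down and everything else on the counter standing where it is.

Things in the scene. Friction and masses are not known exactly. Their poses are not given: they have to be found in the camera images.
- mould_mouth (a point): centre of the mould's rim. The mould is fixed to the counter: a round steel foot (116 mm across, 12 mm thick) with an upright ring on it, 86 mm outside, 70 mm inside, rim 56 mm above the counter. z is up; the bore is vertical. It may stand left or right of the dish.
- ejector (a joint): how far the mould's plate has been pushed down, in m: 0 fully raised, 0.025 fully home (solid stop). The start is between 0 and 0.006. The plate's stiff sprung slide resists with about 6 N at the top rising to about 14 N just before the stop, and its friction keeps it where it is left; past the stop nothing gives, so the force climbs steeply.
- plate_top (a point): centre of the plate's upper face: a round plain metal plate, 67 mm across and 6 mm thick, inside the mould's ring; z is the plate's normal. The face is 11 mm below the rim when raised and 36 mm below it (20 mm above the counter) when home. The plate swivels freely a few degrees (up to 0.12 rad about both level axes), starts crooked and stays as it is left; it takes the angle of what presses on it.
- plate: the same plate; its origin is the centre of its underside.
- tamper_center (a point): the tamper's centre, half-way up; z points up along its handle. The tamper is 110 mm tall, 0.4 kg: a flat round steel foot 62 mm across and 16 mm thick, a thin neck, a steel collar 44 mm across from 46 to 54 mm above the face, and a straight dark round wooden handle 28 mm across from there to the top. Grip the handle near 82 mm above the face (27 mm above this point).
- tamper_face (a point): centre of the tamper's flat lower face, 55 mm below tamper_center; z points up along the handle.
- tamper: the tamper as a whole; its origin is the centre of its lower face.
- dish_floor (a point): centre of the inner floor of the tamper's dish, fixed to the counter: a shallow round white plastic dish, 90 mm outside, 78 mm inside; its floor is 5 mm above the counter and its rim 13 mm. At the start the tamper stands in it.
- sauce: bystander: sauce squeeze bottle, 64 mm across, 150 mm tall; origin at the centre of its underside. Leave it alone.
- cups: bystander: stack of plastic cups, 80 mm across, 112 mm tall; origin at the centre of its underside. Leave it alone.
- shaker: bystander: small open steel shaker cup, 40 mm across, 75 mm tall; origin at the centre of its underside. Leave it alone.
- masher: bystander: plain wooden pestle standing on end, 48 mm across at the foot, 112 mm tall; not the tamper; origin at the centre of its underside. Leave it alone.
- bowl: bystander: white bowl, 110 mm across, 45 mm tall; origin at the centre of its underside. Leave it alone.
- cutter: bystander: open steel ring, 82 mm outside, 35 mm tall, loose on the table; not the mould (no foot, no plate); origin at the centre of its underside. Leave it alone.
- jar: bystander: amber glass jar, 56 mm across, 75 mm tall; origin at the centre of its underside. Leave it alone.

How it is judged:
By the outcome, as a careful person would: the job done as asked, in the order asked, and still so for the second after the job is handed in, with the robot touching nothing.
It also fails if it takes over 72 s, if anything falls off the work surface, if the arm or the gripper's body presses on something with over 40 N, if the wrist force passes 120 N, or if a joint passes its speed limit or range.

## Working session

There is one attempt and no reset: what is moved stays moved. The work goes in short steps, Python scripts to look and compute and a tool call to move; the robot and the scene stay as the last step left them, time stands still between calls to the robot, and variables do not carry over. Pictures are saved under pics/ and viewed, and the job is handed in when it is done.

Besides the shell and the picture viewer there is one more tool, called after ">>>" in YAML: its name, and indented under it one key for each argument. move_arm: Moves the arm, as the interface text tells. Its arguments: {"type":"object","properties":{"deltas":{"type":"array"}},"required":["deltas"]}

```bash
mkdir -p pics; ls; cat > h.py <<'E'
import numpy as np, cv2
from workcell import get_obs,get_image
from scipy.spatial.transform import Rotation as Rn
def grab(name,fn):
    d=get_image(name); cv2.imwrite('pics/'+fn+'.png',cv2.cvtColor(d['img'],cv2.COLOR_RGB2BGR))
    np.savez('pics/'+fn+'.npz',**{k:np.array(v) for k,v in d.items()}); return d
def load(fn): return dict(np.load('pics/'+fn+'.npz'))
def R(d):
    a=np.array(d['attitude'],float)
    return a if a.shape==(3,3) else Rn.from_euler('xyz',a,degrees=True).as_matrix()
def ray(d,u,v):
    k=float(d['k1'])
    p=cv2.undistortPoints(np.array([[[u,v]]],float),d['K'],np.array([k,0,0,0.]))[0,0]
    w=R(d)@np.array([p[0],-p[1],-1]); return np.array(d['xyz']),w/np.linalg.norm(w)
def onz(d,u,v,z):
    o,w=ray(d,u,v); return o+w*(z-o[2])/w[2]
def proj(d,P):
    c=R(d).T@(np.array(P)-d['xyz']); x,y=c[0]/-c[2],-c[1]/-c[2]
    s=1+float(d['k1'])*(x*x+y*y); K=d['K']; return K[0,0]*x*s+K[0,2],K[1,1]*y*s+K[1,2]
def tri(rs):
    A=0;b=0
    for o,w in rs:
        M=np.eye(3)-np.outer(w,w);A=A+M;b=b+M@o
    X=np.linalg.solve(A,b); return X,[np.linalg.norm((np.eye(3)-np.outer(w,w))@(X-o)) for o,w in rs]
E
python3 - <<'E'
from h import *
print(get_obs())
for n in ['scene','top','wrist']:
    d=grab(n,n+'0'); print(n,d['K'],d['k1'],d['xyz'],d['attitude'])
E
```

```text
pics
{'time_s': 0.0, 'joints': array([ 5.87511265e+01,  2.81645635e+01,  8.93512464e+01, -2.30941347e-03,
        6.25520318e+01, -6.04933580e+00]), 'qd': array([ 3.60539293e-02,  2.63964900e-02, -7.80703772e-05, -1.62141510e-02,
       -1.06381470e-01,  4.10913589e-03]), 'joint_torque': array([ 6.98814110e-04, -6.12631559e+01, -2.58184183e+01,  6.92872563e-02,
        4.82200587e-02, -8.41100996e-05]), 'tcp_pos': array([0.26596002, 0.56532552, 0.2390505 ]), 'orientation': array([-1.79932320e+02, -5.11270943e-03,  1.54801525e+02]), 'force': array([-0.8176889 , -0.18521714,  0.59851108]), 'ft_torque': array([-0.02478293, -0.04487223, -0.00500736]), 'grip_width': 0.09535739581340442}
scene [[485.99581093   0.         320.90707992]
 [  0.         485.99581093 242.48019252]
 [  0.           0.           1.        ]] -0.11802486209862872 [1.04684829 0.55868599 0.71077166] [ 48.44476634  -0.16894347 138.92466903]
top [[492.11281739   0.         321.89789153]
 [  0.         492.11281739 248.19918683]
 [  0.           0.           1.        ]] -0.0724863672727675 [ 0.35554044 -0.00972751  1.28890846] [  9.46988639   0.65934859 -89.82558153]
wrist [[381.09003759   0.         318.19687   ]
 [  0.         381.09003759 236.25011722]
 [  0.           0.           1.        ]] -0.029031125856672654 [0.19536323 0.59813016 0.3838783 ] [-16.01488402   0.07370613  64.74656057]
```

View pics/scene0.png

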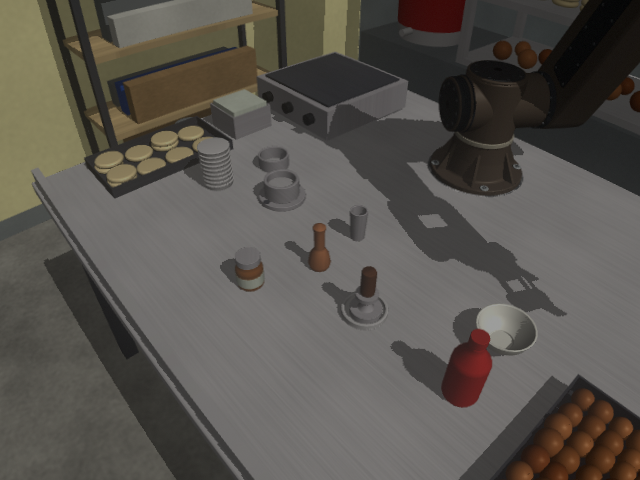

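View pics/top0.png

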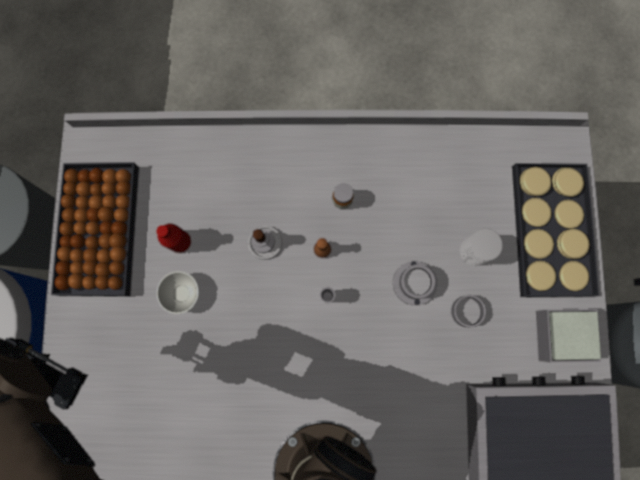

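View pics/wrist0.png

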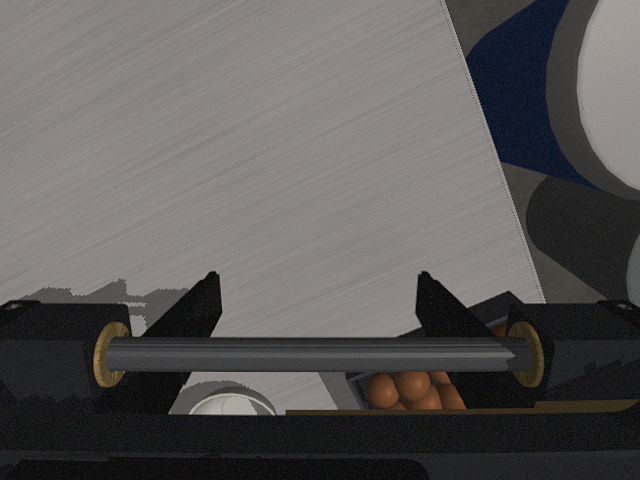

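The top view shows the tamper and dish at about (265,241), the mould with its foot at (416,283) and the loose cutter at (470,311). In the scene view the tamper is at (368,290) and the mould at (282,187). I'll zoom in to get precise pixels.

```bash
python3 - <<'E'
from h import *
t=cv2.imread('pics/top0.png');s=cv2.imread('pics/scene0.png')
a=cv2.resize(t[215:275,225:305],None,fx=5,fy=5,interpolation=cv2.INTER_CUBIC)
b=cv2.resize(t[250:315,380:460],None,fx=5,fy=5,interpolation=cv2.INTER_CUBIC)[:300]
c=cv2.resize(s[260:330,330:410],None,fx=5,fy=5,interpolation=cv2.INTER_CUBIC)[:300]
e=cv2.resize(s[160:220,245:325],None,fx=5,fy=5,interpolation=cv2.INTER_CUBIC)
cv2.imwrite('pics/z0.png',np.vstack([np.hstack([a,b]),np.hstack([c,e])]))
d=load('top0');sc=load('scene0')
print('tamper top~',tri([ray(d,258,234.5),ray(sc,369.5,269.5)]))
print('dish rim',onz(d,265.5,242,.013),onz(sc,365,309,.013))
print('mould rim',onz(d,418,280,.056),onz(sc,282,181,.056))
for n,u,v in [('masher',322,247),('sauce',174,238),('shaker',328,295),('jar',343,195),('bowl',178,292),('cups',482,246),('cutter',470,311)]: print(n,onz(d,u,v,.05))
print(get_obs()['tcp_pos'])
E
```

```text
tamper top~ (array([0.5852139 , 0.16064456, 0.11308685]), [np.float64(0.00023069317817550302), np.float64(0.00023069317817561776)])
dish rim [0.58475991 0.15457394 0.013     ] [0.58931926 0.16310272 0.013     ]
mould rim [ 0.48034883 -0.23687667  0.056     ] [ 0.48527438 -0.22334711  0.056     ]
masher [0.56526734 0.00490799 0.05      ]
sauce [0.58848964 0.38798972 0.05      ]
shaker [ 0.44290158 -0.01054504  0.05      ]
jar [ 0.7024865  -0.04929617  0.05      ]
bowl [0.44892201 0.37046661 0.05      ]
cups [ 0.56834249 -0.40545658  0.05      ]
cutter [ 0.40277424 -0.36708706  0.05      ]
[0.26598061 0.56539243 0.23918873]
```

View pics/z0.png

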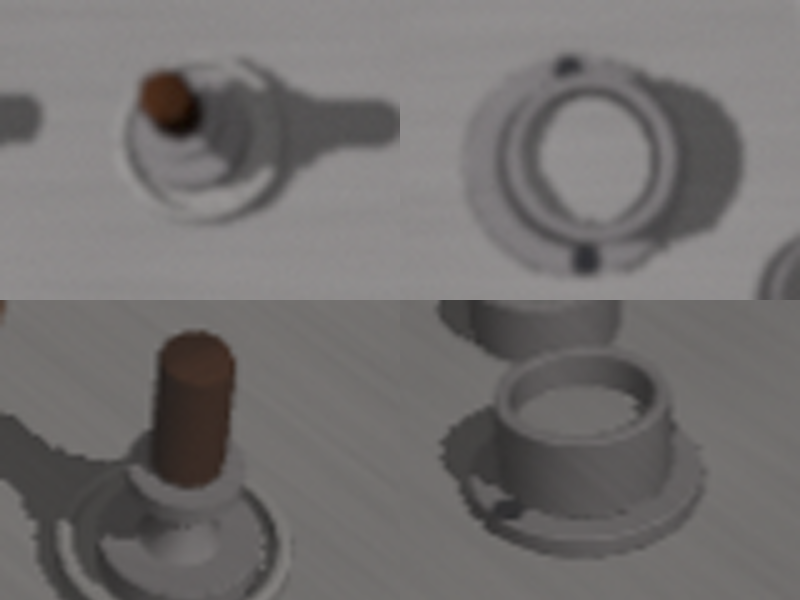

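>>> move_arm:
  deltas:
    - [-43,-20,0,0,95]
    - [-43,-20,0,0,95]
    - [-43,-20,0,0,95]
    - [-43,-20,0,0,95]
    - [-43,-20,0,0,95]
    - [-43,-20,0,0,95]
    - [-43,-20,0,0,95]
    - [-43,-20,0,0,95]
    - [-43,-20,0,0,95]
    - [-43,-20,0,0,95]
    - [-43,-20,0,0,95]
    - [-43,-20,0,0,95]

```text
time_s: 1.35
tcp_pos: [0.6409, 0.1162, 0.2368]
orientation: [-179.9, -0.1, 155.3]
force: [0.9, 1.6, -0.1]
grip_width: 0.095
```

```bash
python3 - <<'E'
from h import *
d=grab('wrist','w1');o=get_obs();print(o['time_s'],o['tcp_pos'],o['orientation'],d['xyz'],d['attitude'])
E
```

```text
1.4 [0.64479429 0.11088189 0.23629666] [-1.79809039e+02 -9.48816925e-03  1.55141906e+02] [0.57036468 0.14845423 0.38171381] [-15.87629336   0.16712886  65.27193732]
```

View pics/w1.png

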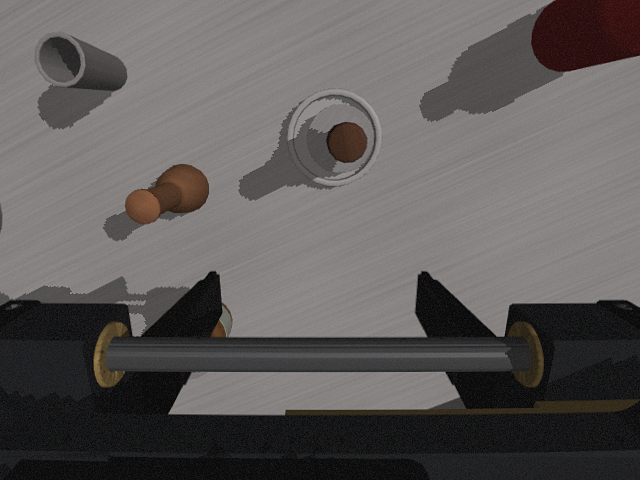

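The wrist view shows the handle top at (347,142) and the dish rim centred near (335,138). I'll take a second wrist view from closer in.

>>> move_arm:
  deltas:
    - [25,8,0,0,95]
    - [25,8,0,0,95]
    - [0,0,0,0,95]
    - [0,0,0,0,95]

```text
time_s: 1.8
tcp_pos: [0.6072, 0.1429, 0.234]
orientation: [-179.7, -0.1, 154.8]
force: [0.7, 0.5, -0.5]
grip_width: 0.095
```

```bash
python3 - <<'E'
from h import *
d=grab('wrist','w2');o=get_obs();print(o['time_s'],o['tcp_pos'],o['orientation'],o['qd'].round(2))
for f in ['w1','w2']:
    im=load(f)['img'].astype(int)
    m=((im[...,0]>1.5*im[...,2])&(im[...,0]>50)&(im[...,0]<140)).astype(np.uint8)
    n,l,st,c=cv2.connectedComponentsWithStats(m)
    print(f,[(st[i].tolist(),c[i].round(1).tolist()) for i in range(1,n) if st[i][4]>300])
E
```

```text
1.85 [0.60723916 0.14297563 0.23395233] [-1.79720562e+02 -1.34718140e-01  1.54753615e+02] [-0.39  0.25 -0.42  0.01  0.05 -0.06]
w1 [([598, 0, 42, 54, 1611], [622.1, 21.4]), ([329, 123, 38, 39, 1122], [347.6, 141.8]), ([125, 164, 84, 60, 3010], [168.9, 194.2]), ([93, 322, 35, 66, 1115], [107.0, 354.8]), ([519, 322, 25, 65, 440], [535.0, 357.5]), ([286, 400, 353, 15, 1567], [500.7, 408.7])]
w2 [([570, 17, 70, 95, 4783], [610.9, 63.1]), ([314, 178, 37, 43, 1073], [332.7, 201.4]), ([119, 209, 83, 69, 3051], [162.3, 242.0]), ([93, 322, 35, 65, 1098], [107.3, 354.4]), ([520, 322, 24, 65, 421], [535.9, 356.0]), ([286, 400, 353, 15, 1693], [501.5, 408.6])]
```

View pics/w2.png

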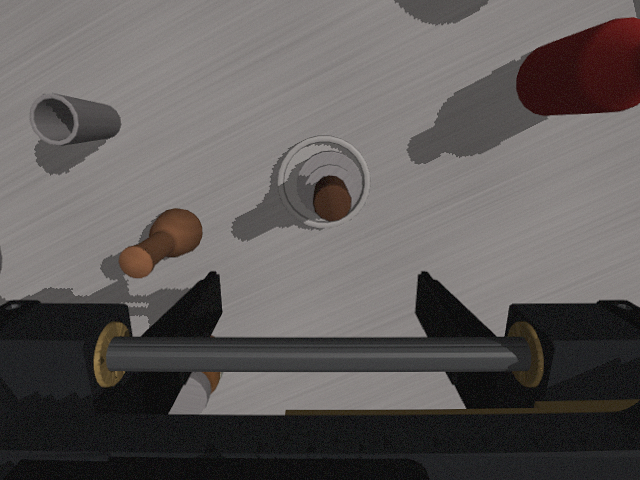

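```bash
python3 - <<'E'
from h import *
a=cv2.imread('pics/w1.png')[80:200,270:400];b=cv2.imread('pics/w2.png')[120:240,260:390]
cv2.imwrite('pics/z1.png',cv2.resize(np.hstack([a,b]),None,fx=3,fy=3,interpolation=cv2.INTER_CUBIC))
E
```

```text
(no output)
```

View pics/z1.png

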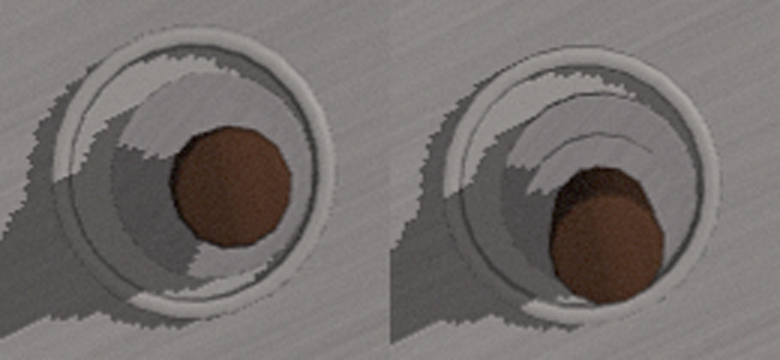

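```bash
python3 - <<'E'
from h import *
a=load('w1');b=load('w2');t=load('top0');s=load('scene0')
P=tri([ray(a,347,142.3),ray(b,332.3,203)]);print('handle top',P)
P4=tri([ray(a,347,142.3),ray(b,332.3,203),ray(t,258,234.5),ray(s,369.5,269.5)]);print(P4)
D=tri([ray(a,334.7,137.3),ray(b,324,182.2)]);print('rim',D, onz(a,334.7,137.3,.013),onz(b,324,182.2,.013))
print('foot',onz(a,338.7,137.7,.021),onz(b,328.3,180,.021)); print('top@.115',onz(a,347,142.3,.115),onz(b,332.3,203,.115))
o=get_obs();yaw=np.radians(o['orientation'][2]);Rt=Rn.from_euler('xyz',o['orientation'],degrees=True).as_matrix()
print(Rt.T@(np.r_[onz(b,332.3,203,.115)[:2],.087+.006]-o['tcp_pos'])*1000, o['tcp_pos'])
E
```

```text
handle top (array([0.58693159, 0.16190133, 0.11347848]), [np.float64(0.00020428411653537824), np.float64(0.00020428411653540307)])
(array([0.58621733, 0.16143185, 0.11396249]), [np.float64(0.0006231062251958191), np.float64(0.0009919602876750653), np.float64(0.0014560821175198728), np.float64(0.0003902936061207848)])
rim (array([0.58391303, 0.15805003, 0.01461944]), [np.float64(3.718753945613432e-05), np.float64(3.7187539456034166e-05)]) [0.58394897 0.15806356 0.013     ] [0.58414484 0.15799825 0.013     ]
foot [0.58551398 0.16104678 0.021     ] [0.58296773 0.16291549 0.021     ]
top@.115 [0.5867092  0.16166689 0.115     ] [0.58677669 0.16213955 0.115     ]
[ 26.35007877   9.29357638 140.97102718] [0.60723916 0.14297563 0.23395233]
```

The two views agree: the handle top is at (0.587, 0.162, 0.1135) and the dish centre at (0.584, 0.158, 0.0146). Next I'll align and descend with the gripper open.

>>> move_arm:
  deltas:
    - [26,9,0,0,95]
    - [0,0,0,0,95]
    - [0,0,40,0,95]
    - [0,0,40,0,95]
    - [0,0,0,0,95]

```text
time_s: 2.35
tcp_pos: [0.5905, 0.1609, 0.1533]
orientation: [-179.9, 0.1, 154.7]
force: [0.1, 0.8, -0.2]
grip_width: 0.0952
```

```bash
cat > t.py <<'E'
from h import *
import sys
o=get_obs();Rt=Rn.from_euler('xyz',o['orientation'],degrees=True).as_matrix()
print(o['time_s'],o['tcp_pos'].round(4),o['orientation'].round(2),'F',o['force'].round(1),'T',o['ft_torque'].round(2),'w',o['grip_width'].round(4))
if len(sys.argv)>1: print((Rt.T@(np.array(eval(sys.argv[1]))-o['tcp_pos'])*1000).round(1))
E
python3 t.py "[.5867,.162,.093]"
```

```text
Traceback (most recent call last):
  File "t.py", line 4, in <module>
    print(o['time_s'],o['tcp_pos'].round(4),o['orientation'].round(2),'F',o['force'].round(1),'T',o['ft_torque'].round(2),'w',o['grip_width'].round(4))
                                                                                                                              ^^^^^^^^^^^^^^^^^^^^^
AttributeError: 'float' object has no attribute 'round'
```

```bash
sed -i "s/o\['grip_width'\].round(4)/round(o['grip_width'],4)/" t.py
python3 t.py "[.5867,.162,.093]"
```

```text
2.35 [0.5905 0.1609 0.1533] [-1.7987e+02  1.4000e-01  1.5474e+02] F [ 0.1  0.8 -0.2] T [-0.   -0.03  0.02] w 0.0952
[ 4.  -0.5 60.3]
```

>>> move_arm:
  deltas:
    - [4,0,30,0,95]
    - [0,0,30,0,95]
    - [0,0,0,0,95]
    - [0,0,0,0,95]

```text
time_s: 2.75
tcp_pos: [0.5917, 0.1615, 0.0974]
orientation: [180.0, 0.4, 154.7]
force: [-0.4, -0.9, 0.8]
grip_width: 0.0949
```

```bash
python3 t.py "[.5867,.162,.093]"; python3 -c "
from h import *
grab('wrist','w3');grab('scene','s3')"
```

```text
2.75 [0.5917 0.1615 0.0974] [179.96   0.42 154.69] F [-0.4 -0.9  0.8] T [-0.01 -0.03 -0.02] w 0.0949
[ 4.8 -1.7  4.3]
```

View pics/w3.png

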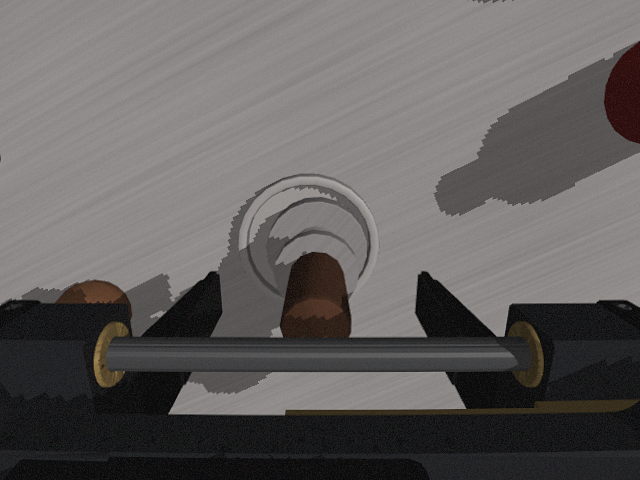

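View pics/s3.png

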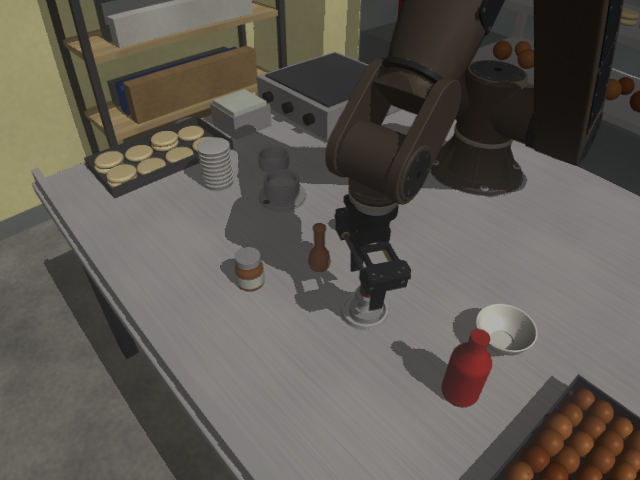

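>>> move_arm:
  deltas:
    - [4,-1,4,0,95]
    - [0,0,0,0,95]

```text
time_s: 3.05
tcp_pos: [0.5883, 0.1624, 0.0961]
orientation: [179.8, 0.6, 154.7]
force: [0.7, 0.9, -0.7]
grip_width: 0.0953
```

```bash
python3 t.py "[.5867,.162,.093]"
```

```text
3.05 [0.5883 0.1624 0.0961] [179.81   0.63 154.68] F [ 0.7  0.9 -0.7] T [-0.06  0.06  0.05] w 0.0953
[ 1.3 -1.1  3.1]
```

>>> move_arm:
  deltas:
    - [1,-1,3,0,95]
    - [0,0,0,0,60]
    - [0,0,0,0,20]
    - [0,0,0,0,20]
    - [0,0,0,0,20]
    - [0,0,0,0,20]
    - [0,0,0,0,20]

```text
time_s: 3.75
tcp_pos: [0.5873, 0.1622, 0.0943]
orientation: [179.8, 0.7, 154.7]
force: [-0.2, -0.8, -0.8]
grip_width: 0.0525
```

```bash
python3 t.py "[.5867,.162,.093]"; python3 -c "
from h import *
grab('wrist','w4')"
```

```text
3.75 [0.5873 0.1622 0.0943] [179.75   0.72 154.7 ] F [-0.2 -0.8 -0.8] T [-0.03 -0.01 -0.02] w 0.0525
[ 0.5 -0.4  1.3]
```

View pics/w4.png

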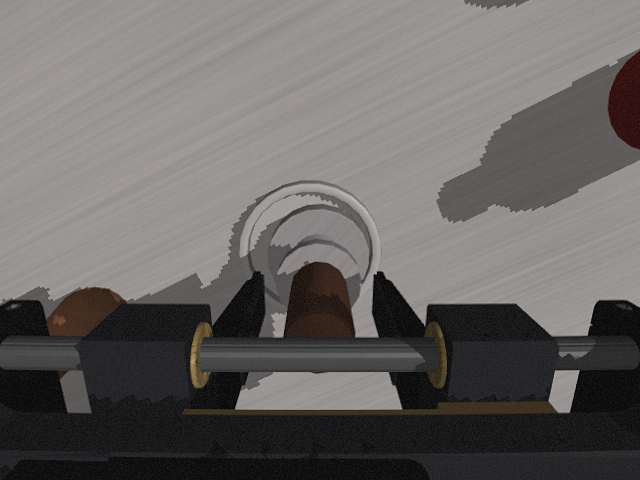

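The fingers at columns 262 and 377 are centred on the handle at 319, so I'll keep closing.

>>> move_arm:
  deltas:
    - [0,0,0,0,15]
    - [0,0,0,0,15]
    - [0,0,0,0,15]
    - [0,0,0,0,15]
    - [0,0,0,0,15]

```text
time_s: 4.3
tcp_pos: [0.5873, 0.1621, 0.0942]
orientation: [179.8, 0.7, 154.7]
force: [-0.0, -1.0, 0.2]
grip_width: 0.0274
```

```bash
python3 t.py
```

```text
4.3 [0.5873 0.1621 0.0942] [179.76   0.72 154.7 ] F [-0.  -1.   0.2] T [-0.07  0.04  0.02] w 0.0274
```

>>> move_arm:
  deltas:
    - [0,0,-10,0,15]
    - [0,0,-20,0,15]
    - [0,0,-30,0,15]
    - [0,0,-30,0,15]
    - [0,0,-30,0,15]
    - [0,0,-20,0,15]
    - [0,0,0,0,15]

```text
time_s: 5.0
tcp_pos: [0.5834, 0.1621, 0.2397]
orientation: [180.0, 0.4, 154.7]
force: [0.7, -0.7, -4.2]
grip_width: 0.0274
```

```bash
python3 t.py "[.482,-.232,.22]"
```

```text
5.0 [0.5834 0.1621 0.2397] [179.99   0.37 154.7 ] F [ 0.7 -0.7 -4.2] T [-0.02 -0.04  0.01] w 0.0274
[ -76.6 -399.6   20.1]
```

>>> move_arm:
  deltas:
    - [-6,-20,0,0,15]
    - [-14,-42,0,0,15]
    - [-14,-42,0,0,15]
    - [-14,-42,0,0,15]
    - [-14,-42,0,0,15]
    - [-14,-42,0,0,15]
    - [-14,-42,0,0,15]
    - [-14,-42,0,0,15]
    - [-14,-42,0,0,15]
    - [-6,-20,0,0,15]
    - [0,0,0,0,15]
    - [0,0,0,0,15]

```text
time_s: 6.2
tcp_pos: [0.5269, -0.2438, 0.2269]
orientation: [-180.0, -0.7, 154.8]
force: [-0.8, 1.4, -4.4]
grip_width: 0.0279
```

```bash
python3 t.py "[.482,-.232,.22]"; python3 -c "
from h import *
grab('wrist','w5')"
```

```text
6.2 [ 0.5269 -0.2438  0.2269] [-179.95   -0.65  154.81] F [-0.8  1.4 -4.4] T [-0.01 -0.04 -0.05] w 0.0279
[45.6 -8.4  7.4]
```

View pics/w5.png

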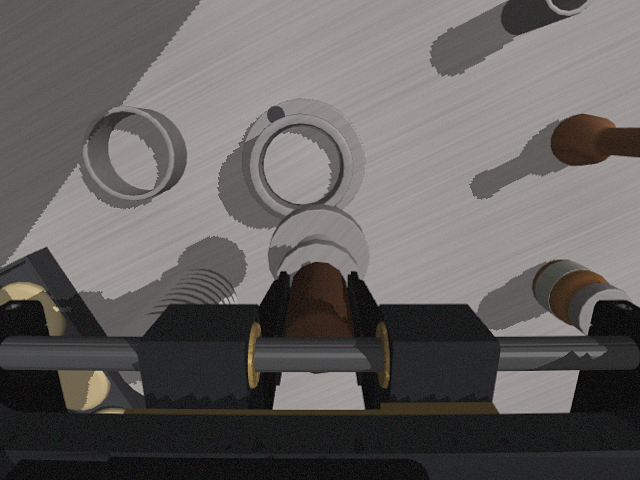

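The mould's rim is centred near (300,166), and the held foot is below it at (319,243). I'll take a second view from about 40 mm further off, then zoom into both.

>>> move_arm:
  deltas:
    - [-30,0,0,0,15]
    - [-20,-20,0,0,15]
    - [0,0,0,0,15]
    - [0,0,0,0,15]

```text
time_s: 6.65
tcp_pos: [0.5654, -0.2781, 0.2248]
orientation: [180.0, -0.9, 155.2]
force: [-0.4, 0.9, -3.5]
grip_width: 0.0276
```

```bash
python3 t.py "[.482,-.232,.22]"; python3 -c "
from h import *
grab('wrist','w6')
a=cv2.imread('pics/w5.png')[85:225,230:380];b=cv2.imread('pics/w6.png')
i=cv2.resize(b[0:200,180:480],None,fx=2,fy=2)
cv2.imwrite('pics/z5.png',cv2.resize(a,None,fx=4,fy=4,interpolation=cv2.INTER_CUBIC));cv2.imwrite('pics/z6.png',i)"
```

```text
6.65 [ 0.5654 -0.2781  0.2248] [179.99  -0.85 155.16] F [-0.4  0.9 -3.5] T [ 0.02 -0.01  0.01] w 0.0276
[95.   6.8  6.3]
```

View pics/z5.png

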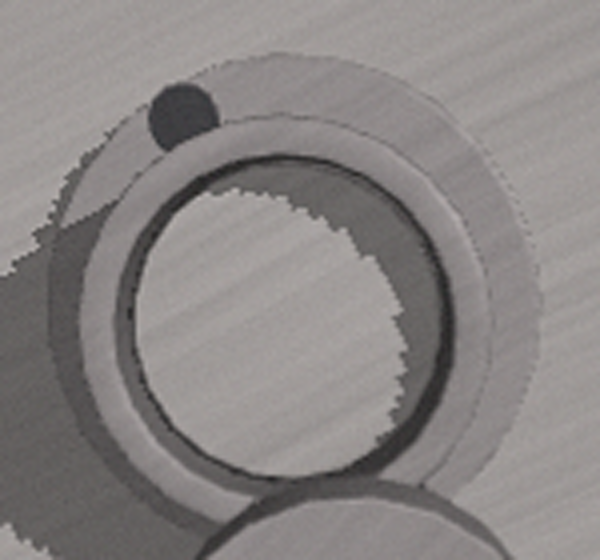

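View pics/z6.png

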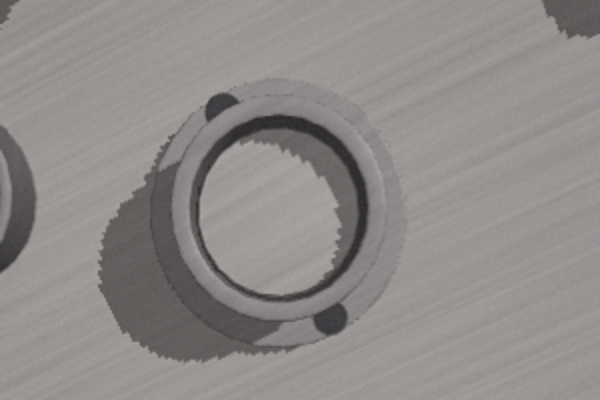

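```bash
python3 - <<'E'
from h import *
a=load('w5');b=load('w6');t=load('top0');s=load('scene0')
print(tri([ray(a,301.4,164.7),ray(b,319.9,104.2)]))
print(onz(a,301.4,164.7,.056),onz(b,319.9,104.2,.056))
# edge-ellipse fit on w6 rim
for f,c,(r0,r1) in [('w6',(319.9,104.2),(47,62)),('w5',(301.4,164.7),(44,57))]:
    g=cv2.GaussianBlur(cv2.cvtColor(load(f)['img'],cv2.COLOR_RGB2GRAY),(3,3),0).astype(float)
    pts=[]
    for th in np.radians(np.arange(0,360,4)):
        rr=np.arange(r0,r1,.25);x=c[0]+rr*np.cos(th);y=c[1]+rr*np.sin(th)
        v=cv2.remap(g.astype(np.float32),x[None].astype(np.float32),y[None].astype(np.float32),1)[0]
        i=np.argmax(np.abs(np.gradient(v))*1.0); pts.append((x[i],y[i]))
    print(f,cv2.fitEllipse(np.array(pts,np.float32)))
# project check of circle 43mm
import math
for f in ['w5','w6','top0','scene0']:
    d=load(f);im=cv2.imread(f'pics/{f}.png');P=onz(a,301.4,164.7,.056)/2+onz(b,319.9,104.2,.056)/2
    for r,z,col in [(.043,.056,(0,0,255)),(.035,.056,(0,255,0)),(.058,.012,(255,0,0))]:
        for th in np.arange(0,6.28,.05):
            u,v=proj(d,P+np.array([r*np.cos(th),r*np.sin(th),z-.056])); cv2.circle(im,(int(round(u*1)),int(round(v))),0,col,-1)
    u,v=map(int,proj(d,P)); u=max(u,75);v=max(v,60)
    cv2.imwrite(f'pics/o_{f}.png',cv2.resize(im[v-60:v+60,u-75:u+75],(400,320)))
ims=[cv2.imread(f'pics/o_{f}.png') for f in ['w5','w6','top0','scene0']]
cv2.imwrite('pics/o1.png',cv2.resize(np.vstack([np.hstack(ims[:2]),np.hstack(ims[2:])]),(750,600)))
E
```

```text
(array([ 0.47614103, -0.2362456 ,  0.04566239]), [np.float64(0.00029455421880972233), np.float64(0.0002945542188097389)])
[ 0.47536596 -0.23568051  0.056     ] [ 0.47698103 -0.23637338  0.056     ]
w6 ((320.00079345703125, 106.2525863647461), (99.27256774902344, 111.10316467285156), 94.11137390136719)
w5 ((300.1403503417969, 161.67205810546875), (96.15962219238281, 98.27330017089844), 117.54281616210938)
```

View pics/o1.png

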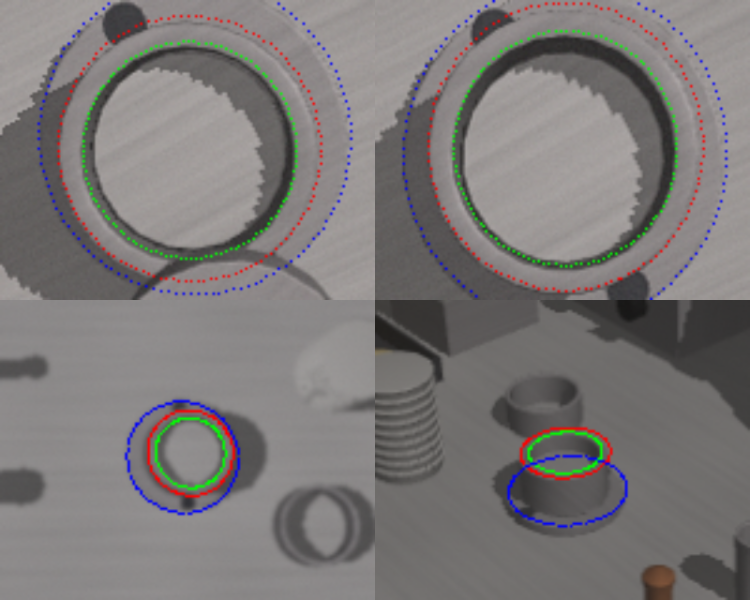

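```bash
cat > rim.py <<'E'
from h import *
from scipy.optimize import least_squares
def rim(f,c0,z=.056,radii=(.043,.035),band=.004,show=None,cmin=None):
    d=load(f);g=cv2.cvtColor(d['img'],cv2.COLOR_RGB2GRAY);g=cv2.GaussianBlur(g,(3,3),0)
    e=cv2.Canny(g,25,60);vs,us=np.nonzero(e)
    W=np.array([onz(d,u,v,z)[:2] for u,v in zip(us,vs) if 1])
    c=np.array(c0,float)
    for it,b in enumerate([band,band/2,.0018,.0018]):
        r=np.linalg.norm(W-c,axis=1);X=[]
        lab=np.argmin([abs(r-q) for q in radii],0);k=np.array([abs(r-q) for q in radii]).min(0)<b
        if cmin is not None: k&=cmin(us,vs)
        rq=np.array(radii)[lab]
        s=least_squares(lambda p:np.linalg.norm(W[k]-p,axis=1)-rq[k],c,loss='soft_l1',f_scale=.0005)
        c=s.x
    res=np.linalg.norm(W[k]-c,axis=1)-rq[k]
    return c,k.sum(),np.sqrt((res**2).mean()),[ (res[rq[k]==q].mean().round(5),(rq[k]==q).sum()) for q in radii]
if __name__=='__main__':
    up=lambda u,v:v<205
    for z in (.052,.056,.06):
        for f in ['w5','w6']:
            for rr in [(.043,),(.035,),(.043,.035)]:
                print(z,f,rr,rim(f,(.476,-.236),z=z,radii=rr,cmin=up))
E
python3 rim.py
```

```text
0.052 w5 (0.043,) (array([ 0.4779446 , -0.23751235]), np.int64(323), np.float64(0.0007217620768973137), [(np.float64(-6e-05), np.int64(323))])
0.052 w5 (0.035,) (array([ 0.4770877 , -0.23732149]), np.int64(296), np.float64(0.0007365140974559902), [(np.float64(0.00035), np.int64(296))])
0.052 w5 (0.043, 0.035) (array([ 0.47765882, -0.23755984]), np.int64(674), np.float64(0.0008418373231291123), [(np.float64(-0.00016), np.int64(336)), (np.float64(0.00024), np.int64(338))])
0.052 w6 (0.043,) (array([ 0.47714902, -0.23681444]), np.int64(415), np.float64(0.0007576946984859311), [(np.float64(-0.00017), np.int64(415))])
0.052 w6 (0.035,) (array([ 0.47699456, -0.23700709]), np.int64(342), np.float64(0.0006090812073371543), [(np.float64(0.00044), np.int64(342))])
0.052 w6 (0.043, 0.035) (array([ 0.4770763 , -0.23690084]), np.int64(760), np.float64(0.0007042696236425371), [(np.float64(-0.00018), np.int64(416)), (np.float64(0.00043), np.int64(344))])
0.056 w5 (0.043,) (array([ 0.47814839, -0.23744934]), np.int64(316), np.float64(0.0008662195041885045), [(np.float64(-0.00032), np.int64(316))])
0
[... 1052 characters left out ...]
p.float64(-0.00029), np.int64(281))])
0.06 w5 (0.043, 0.035) (array([ 0.47759195, -0.23742086]), np.int64(604), np.float64(0.0009583264933366024), [(np.float64(-0.00069), np.int64(278)), (np.float64(-0.00023), np.int64(326))])
0.06 w6 (0.043,) (array([ 0.47666893, -0.23565311]), np.int64(317), np.float64(0.0008471684131738137), [(np.float64(-5e-05), np.int64(317))])
0.06 w6 (0.035,) (array([ 0.47755758, -0.2373176 ]), np.int64(337), np.float64(0.0005180189508546169), [(np.float64(-0.00041), np.int64(337))])
0.06 w6 (0.043, 0.035) (array([ 0.47736078, -0.2368841 ]), np.int64(662), np.float64(0.0008648409202603839), [(np.float64(-0.0008), np.int64(325)), (np.float64(-0.00042), np.int64(337))])
```

Fitting the inner rim edge gives the same centre in both views, (0.4772, -0.2371), with about 0.3 mm residual at z=0.056. The tool's tilt drifts as it moves, so I'll go over slowly and watch it.

>>> move_arm:
  deltas:
    - [8,1,0,0,15]
    - [8,1,0,0,15]
    - [8,1,0,0,15]
    - [8,1,0,0,15]
    - [8,1,0,0,15]
    - [8,1,0,0,15]
    - [8,1,0,0,15]
    - [8,1,0,0,15]
    - [0,0,0,0,15]
    - [0,0,0,0,15]

```text
time_s: 7.7
tcp_pos: [0.5041, -0.2376, 0.2272]
orientation: [180.0, -0.8, 155.3]
force: [0.5, 0.4, -3.9]
grip_width: 0.0275
```

```bash
python3 t.py "[.4772,-.2371,.22]"
```

```text
7.7 [ 0.5041 -0.2376  0.2272] [179.99  -0.83 155.3 ] F [ 0.5  0.4 -3.9] T [ 0.01 -0.07 -0.04] w 0.0275
[ 24.6 -10.8   7.5]
```

Slow moves keep the tool's attitude and fast ones tilt it; the traverse cost about 1° of pitch. I'll undo that with a fast return sweep, then come back slowly, aiming to recover the tilt at the grip (179.75, 0.72).

>>> move_arm:
  deltas:
    - [5,20,0,0,15]
    - [14,42,0,0,15]
    - [14,42,0,0,15]
    - [14,42,0,0,15]
    - [14,42,0,0,15]
    - [14,42,0,0,15]
    - [14,42,0,0,15]
    - [14,42,0,0,15]
    - [6,20,0,0,15]
    - [0,0,0,0,15]

```text
time_s: 8.7
tcp_pos: [0.5505, 0.1225, 0.228]
orientation: [179.9, -0.6, 155.0]
force: [0.2, 0.1, -3.6]
grip_width: 0.0277
```

```bash
python3 t.py "[.4772,-.2371,.22]"
```

```text
8.7 [0.5505 0.1225 0.228 ] [179.93  -0.55 155.04] F [ 0.2  0.1 -3.6] T [-0.11 -0.05 -0.02] w 0.0277
[ -85.4 -356.9    6.8]
```

>>> move_arm:
  deltas:
    - [0,0,45,0,15]
    - [0,0,45,0,15]
    - [0,0,0,0,15]
    - [0,0,0,0,15]

```text
time_s: 9.1
tcp_pos: [0.5522, 0.1222, 0.1378]
orientation: [179.8, -0.3, 155.1]
force: [-0.6, 0.4, -3.5]
grip_width: 0.0274
```

```bash
python3 t.py "[.4772,-.2371,.22]"
```

```text
9.1 [0.5522 0.1222 0.1378] [179.82  -0.32 155.12] F [-0.6  0.4 -3.5] T [-0.02 -0.02  0.01] w 0.0274
[ -82.7 -357.2  -83.8]
```

>>> move_arm:
  deltas:
    - [0,0,-10,0,15]
    - [0,0,-10,0,15]
    - [0,0,-10,0,15]
    - [0,0,-10,0,15]
    - [0,0,-10,0,15]
    - [0,0,-10,0,15]
    - [0,0,-10,0,15]
    - [0,0,-10,0,15]
    - [0,0,0,0,15]
    - [0,0,0,0,15]

```text
time_s: 10.1
tcp_pos: [0.5543, 0.1208, 0.2338]
orientation: [179.5, 0.3, 155.0]
force: [0.4, -0.7, -4.3]
grip_width: 0.0277
```

```bash
python3 t.py "[.4772,-.2371,.22]"
```

```text
10.1 [0.5543 0.1208 0.2338] [179.48   0.28 155.05] F [ 0.4 -0.7 -4.3] T [-0.02  0.04 -0.05] w 0.0277
[ -81.  -357.1   11. ]
```

```bash
cat >> t.py <<'E'
Rg=Rn.from_euler('xyz',[179.76,.72,154.7],degrees=True).as_matrix()
E_=lambda r,p,y:Rn.from_euler('xyz',[r,p,y],degrees=True).as_matrix()
def show(M): 
    t=-np.degrees(M[:,2][:2]); c=np.degrees((M@Rg.T)[:2,2]); return 'tool-up lean xy',t.round(2),'tamper lean xy',c.round(2)
print(show(Rt))
if len(sys.argv)>2:
    for q in [(179.93,0,154.8),(179.81,-.01,155.14+0),(-179.72,-.13,154.75),(-179.87,.14,154.74),(179.96,.42,154.69),(179.76,.72,154.7),(179.99,.37,154.7),(-179.95,-.65,154.8),(179.99,-.85,155.2),(179.99,-.83,155.3),(179.93,-.55,155.04),(179.82,-.32,155.12),(179.48,.28,155.05)]: print(q,show(E_(*q)))
E
python3 t.py "[.4772,-.2371,.22]" 1
```

```text
10.1 [0.5543 0.1208 0.2338] [179.48   0.28 155.05] F [ 0.4 -0.7 -4.3] T [-0.02  0.04 -0.05] w 0.0277
[ -81.  -357.1   11. ]
('tool-up lean xy', array([-0.47, -0.35]), 'tamper lean xy', array([ 0.28, -0.44]))
(179.93, 0, 154.8) ('tool-up lean xy', array([-0.03, -0.06]), 'tamper lean xy', array([ 0.72, -0.15]))
(179.81, -0.01, 155.14) ('tool-up lean xy', array([-0.07, -0.18]), 'tamper lean xy', array([ 0.68, -0.26]))
(-179.72, -0.13, 154.75) ('tool-up lean xy', array([0.24, 0.2 ]), 'tamper lean xy', array([0.99, 0.11]))
(-179.87, 0.14, 154.74) ('tool-up lean xy', array([-0.07,  0.18]), 'tamper lean xy', array([0.68, 0.09]))
(179.96, 0.42, 154.69) ('tool-up lean xy', array([-0.4 ,  0.14]), 'tamper lean xy', array([0.36, 0.05]))
(179.76, 0.72, 154.7) ('tool-up lean xy', array([-0.75,  0.09]), 'tamper lean xy', array([-0.,  0.]))
(179.99, 0.37, 154.7) ('tool-up lean xy', array([-0.34,  0.15]), 'tamper lean xy', array([0.41, 0.06]))
(-179.95, -0.65, 154.8) ('tool-up lean xy', array([ 0.61, -0.23]), 'tamper lean xy', array([ 1.36, -0.32]))
(179.99, -0.85, 155.2) ('tool-up lean xy', array([ 0.77, -0.37]), 'tamper lean xy', array([ 1.52, -0.45]))
(179.99, -0.83, 155.3) ('tool-up lean xy', array([ 0.75, -0.36]), 'tamper lean xy', array([ 1.5 , -0.44]))
(179.93, -0.55, 155.04) ('tool-up lean xy', array([ 0.47, -0.3 ]), 'tamper lean xy', array([ 1.22, -0.38]))
(179.82, -0.32, 155.12) ('tool-up lean xy', array([ 0.21, -0.3 ]), 'tamper lean xy', array([ 0.97, -0.38]))
(179.48, 0.28, 155.05) ('tool-up lean xy', array([-0.47, -0.35]), 'tamper lean xy', array([ 0.28, -0.44]))
```

>>> move_arm:
  deltas:
    - [-4,-18,0,0,15]
    - [-4,-18,0,0,15]
    - [-4,-18,0,0,15]
    - [-4,-18,0,0,15]
    - [-4,-18,0,0,15]
    - [-4,-18,0,0,15]
    - [-4,-18,0,0,15]
    - [-4,-18,0,0,15]
    - [-4,-18,0,0,15]
    - [-4,-18,0,0,15]
    - [-4,-18,0,0,15]
    - [-4,-18,0,0,15]

```text
time_s: 11.3
tcp_pos: [0.5029, -0.1012, 0.2249]
orientation: [179.7, -0.4, 155.3]
force: [0.3, -0.4, -3.7]
grip_width: 0.0275
```

```bash
python3 t.py "[.4772,-.2371,.22]"
```

```text
11.3 [ 0.5029 -0.1012  0.2249] [179.67  -0.42 155.26] F [ 0.3 -0.4 -3.7] T [-0.07 -0.01 -0.01] w 0.0275
[ -33.5 -134.2    3.9]
('tool-up lean xy', array([ 0.24, -0.47]), 'tamper lean xy', array([ 1.  , -0.56]))
```

>>> move_arm:
  deltas:
    - [-4,-18,0,0,15]
    - [-4,-18,0,0,15]
    - [-4,-18,0,0,15]
    - [-4,-18,0,0,15]
    - [-4,-18,0,0,15]
    - [-4,-18,0,0,15]
    - [-4,-18,0,0,15]
    - [-2,-6,0,0,15]
    - [0,0,-10,0,15]
    - [0,0,-10,0,15]
    - [0,0,-10,0,15]
    - [0,0,-10,0,15]

```text
time_s: 12.5
tcp_pos: [0.4722, -0.2386, 0.2607]
orientation: [179.6, -1.1, 155.2]
force: [0.4, 0.5, -5.1]
grip_width: 0.0278
```

```bash
python3 t.py "[.4772,-.2371,.22]"
```

```text
12.5 [ 0.4722 -0.2386  0.2607] [179.59  -1.1  155.17] F [ 0.4  0.5 -5.1] T [ 0.01 -0.07  0.01] w 0.0278
[-4.7  3.2 40.6]
('tool-up lean xy', array([ 0.82, -0.83]), 'tamper lean xy', array([ 1.58, -0.92]))
```

>>> move_arm:
  deltas:
    - [0,0,-10,0,15]
    - [0,0,-10,0,15]
    - [0,0,-10,0,15]
    - [0,0,-10,0,15]
    - [0,0,0,0,15]
    - [0,0,0,0,15]

```text
time_s: 13.1
tcp_pos: [0.4734, -0.2382, 0.3072]
orientation: [179.6, -0.8, 155.3]
force: [-0.9, 0.0, -4.2]
grip_width: 0.0278
```

```bash
python3 t.py "[.4772,-.2371,.22]"
```

```text
13.1 [ 0.4734 -0.2382  0.3072] [179.62  -0.85 155.27] F [-0.9  0.  -4.2] T [-0.01  0.    0.03] w 0.0278
[-4.3  2.  87.1]
('tool-up lean xy', array([ 0.61, -0.7 ]), 'tamper lean xy', array([ 1.37, -0.78]))
```

>>> move_arm:
  deltas:
    - [-1,1,30,0,15]
    - [-1,1,30,0,15]
    - [-1,0,30,0,15]
    - [0,0,20,0,15]
    - [0,0,0,0,15]
    - [0,0,0,0,15]

```text
time_s: 13.7
tcp_pos: [0.4756, -0.2364, 0.1927]
orientation: [179.6, -0.9, 155.2]
force: [-0.6, 0.3, -4.5]
grip_width: 0.0276
```

```bash
python3 t.py "[.4772,-.2371,.16]"
```

```text
13.7 [ 0.4756 -0.2364  0.1927] [179.62  -0.9  155.24] F [-0.6  0.3 -4.5] T [ 0.02 -0.02  0.02] w 0.0276
[-2.3 -0.2 32.7]
('tool-up lean xy', array([ 0.66, -0.72]), 'tamper lean xy', array([ 1.41, -0.81]))
```

>>> move_arm:
  deltas:
    - [0,0,-5,0,15]
    - [0,0,-5,0,15]
    - [0,0,-5,0,15]
    - [0,0,-5,0,15]
    - [0,0,-5,0,15]
    - [0,0,-5,0,15]
    - [0,0,0,0,15]
    - [0,0,0,0,15]

```text
time_s: 14.5
tcp_pos: [0.477, -0.2375, 0.2302]
orientation: [179.7, -0.5, 155.2]
force: [-1.0, -0.1, -4.2]
grip_width: 0.0276
```

```bash
python3 t.py "[.4772,-.2371,.16]"
```

```text
14.5 [ 0.477  -0.2375  0.2302] [179.68  -0.48 155.24] F [-1.  -0.1 -4.2] T [ 0.01  0.01 -0.06] w 0.0276
[-0.6  0.  70.2]
('tool-up lean xy', array([ 0.3 , -0.49]), 'tamper lean xy', array([ 1.05, -0.57]))
```

>>> move_arm:
  deltas:
    - [0,0,-1,0,15]
    - [0,0,-1,0,15]
    - [0,0,-1,0,15]
    - [0,0,-1,0,15]
    - [0,0,-1,0,15]
    - [0,0,-1,0,15]
    - [0,0,-1,0,15]
    - [0,0,-1,0,15]
    - [0,0,-1,0,15]
    - [0,0,-1,0,15]
    - [0,0,-1,0,15]
    - [0,0,-1,0,15]

```text
time_s: 15.7
tcp_pos: [0.4768, -0.2374, 0.2423]
orientation: [179.7, -0.6, 155.2]
force: [-1.2, -0.2, -3.9]
grip_width: 0.0273
```

```bash
python3 t.py "[.4772,-.2371,.16]"
```

```text
15.7 [ 0.4768 -0.2374  0.2423] [179.67  -0.59 155.24] F [-1.2 -0.2 -3.9] T [-0.03 -0.07  0.  ] w 0.0273
[-1.1 -0.  82.2]
('tool-up lean xy', array([ 0.39, -0.55]), 'tamper lean xy', array([ 1.15, -0.63]))
```

>>> move_arm:
  deltas:
    - [0,0,30,0,15]
    - [0,0,25,0,15]
    - [0,0,-6,0,15]
    - [0,0,-6,0,15]
    - [0,0,-6,0,15]
    - [0,0,-6,0,15]
    - [0,0,-6,0,15]
    - [0,0,-6,0,15]
    - [0,0,-6,0,15]
    - [0,0,-6,0,15]
    - [0,0,-6,0,15]
    - [0,0,0,0,15]

```text
time_s: 16.9
tcp_pos: [0.4784, -0.2384, 0.2516]
orientation: [179.8, -0.0, 155.3]
force: [0.2, -0.2, -4.6]
grip_width: 0.0277
```

```bash
python3 t.py "[.4772,-.2371,.16]"
```

```text
16.9 [ 0.4784 -0.2384  0.2516] [179.76  -0.   155.25] F [ 0.2 -0.2 -4.6] T [ 0.05 -0.01  0.04] w 0.0277
[ 1.7  0.3 91.6]
('tool-up lean xy', array([-0.1 , -0.22]), 'tamper lean xy', array([ 0.66, -0.3 ]))
```

>>> move_arm:
  deltas:
    - [0,0,30,0,15]
    - [0,0,25,0,15]
    - [0,0,-6,0,15]
    - [0,0,-6,0,15]
    - [0,0,-6,0,15]
    - [0,0,-6,0,15]
    - [0,0,-6,0,15]
    - [0,0,-6,0,15]
    - [0,0,-6,0,15]
    - [0,0,-6,0,15]
    - [0,0,-6,0,15]
    - [0,0,0,0,15]

```text
time_s: 18.1
tcp_pos: [0.4796, -0.2392, 0.2598]
orientation: [179.8, 0.5, 155.3]
force: [-0.4, -0.3, -4.2]
grip_width: 0.0279
```

```bash
python3 t.py "[.4772,-.2371,.16]"
```

```text
18.1 [ 0.4796 -0.2392  0.2598] [179.83   0.46 155.25] F [-0.4 -0.3 -4.2] T [-0.03  0.    0.01] w 0.0279
[ 3.8  0.6 99.8]
('tool-up lean xy', array([-0.49,  0.04]), 'tamper lean xy', array([ 0.27, -0.04]))
```

The tamper's lean is down to 0.27°. I'll go down fast, which tilts it least, to just above the rim and check the alignment.

>>> move_arm:
  deltas:
    - [2,0,30,0,15]
    - [2,0,30,0,15]
    - [0,0,25,0,15]
    - [0,0,0,0,15]
    - [0,0,0,0,15]

```text
time_s: 18.6
tcp_pos: [0.4772, -0.2379, 0.1734]
orientation: [179.9, 0.6, 155.3]
force: [-0.8, -0.4, -4.7]
grip_width: 0.0277
```

```bash
python3 t.py "[.4772,-.2371,.16]"; python3 -c "
from h import *
grab('wrist','w7');grab('scene','s7')"
```

```text
18.6 [ 0.4772 -0.2379  0.1734] [179.85   0.59 155.25] F [-0.8 -0.4 -4.7] T [-0.1   0.01  0.01] w 0.0277
[ 0.5  0.7 13.4]
('tool-up lean xy', array([-0.6 ,  0.11]), 'tamper lean xy', array([0.16, 0.03]))
```

View pics/w7.png

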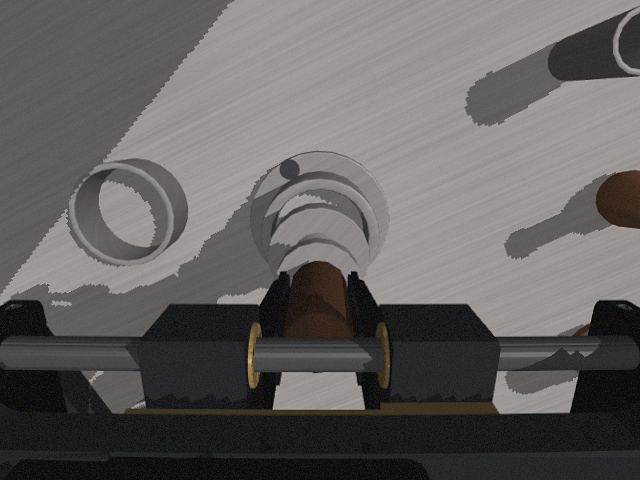

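View pics/s7.png

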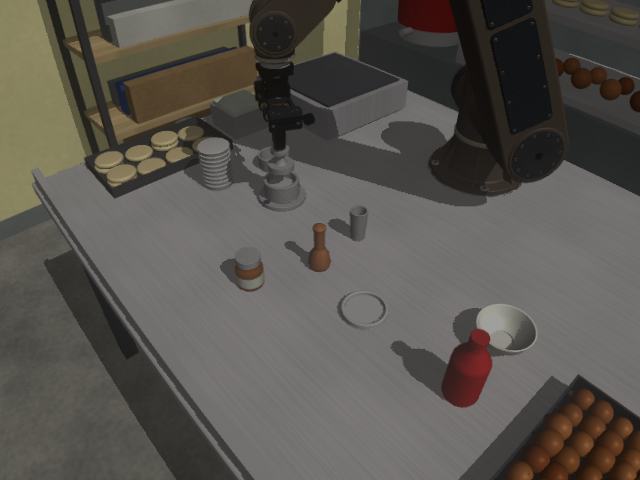

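The tamper foot is over the mould, with its top edge near (319,208), and the rim is behind it near (319,180). I'll measure both circles.

```bash
python3 - <<'E'
from rim import *
c=(.4772,-.2371)
print('rim',rim('w7',c,z=.056,radii=(.043,.035),cmin=lambda u,v:v<262))
print('rim in',rim('w7',c,z=.056,radii=(.035,),cmin=lambda u,v:v<262))
print('rim out',rim('w7',c,z=.056,radii=(.043,),cmin=lambda u,v:v<262))
for z in (.098,.101):
  print('foot',rim('w7',c,z=z,radii=(.031,),cmin=lambda u,v:v<262))
im=cv2.imread('pics/w7.png');d=load('w7')
for (x,y),r,z,col in [(c,.035,.056,(0,255,0)),(c,.043,.056,(0,0,255)),(c,.031,.101,(255,0,0)),(c,.031,.085,(255,255,0))]:
  for th in np.arange(0,6.28,.08):
    u,v=proj(d,[x+r*np.cos(th),y+r*np.sin(th),z]);cv2.circle(im,(round(u),round(v)),0,col,-1)
cv2.imwrite('pics/z7.png',cv2.resize(im[140:280,230:410],None,fx=4,fy=4,interpolation=cv2.INTER_NEAREST))
E
```

```text
rim (array([ 0.4774971 , -0.23744287]), np.int64(513), np.float64(0.0008435112749576532), [(np.float64(-0.00017), np.int64(254)), (np.float64(0.00022), np.int64(259))])
rim in (array([ 0.47656076, -0.23700187]), np.int64(244), np.float64(0.0007308823749328588), [(np.float64(-0.0001), np.int64(244))])
rim out (array([ 0.4777922 , -0.23777089]), np.int64(247), np.float64(0.0006268392515818487), [(np.float64(-0.0), np.int64(247))])
foot (array([ 0.47658369, -0.23806325]), np.int64(182), np.float64(0.0005356629966218615), [(np.float64(8e-05), np.int64(182))])
foot (array([ 0.47604793, -0.23785833]), np.int64(187), np.float64(0.0005758417849771219), [(np.float64(7e-05), np.int64(187))])
```

View pics/z7.png

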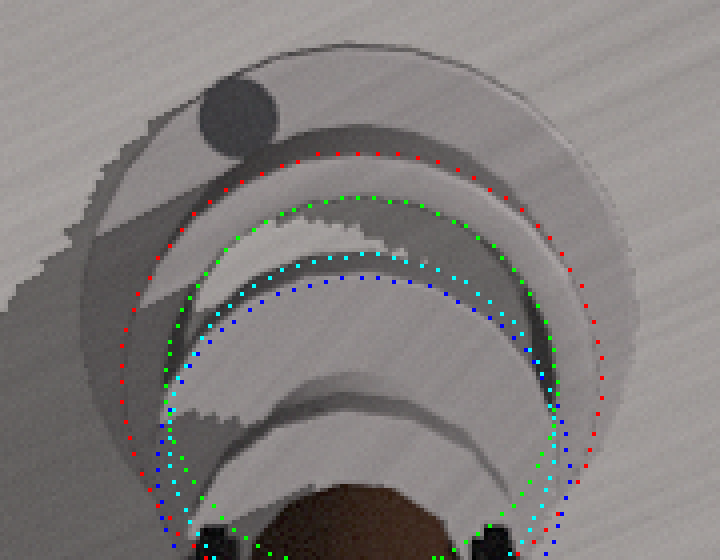

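Foot and rim centres agree within about 1.3 mm, so I'll nudge y by +1 and lower into the bore.

>>> move_arm:
  deltas:
    - [0,1,15,0,15]
    - [0,0,12,0,15]
    - [0,0,0,0,15]

```text
time_s: 19.0
tcp_pos: [0.4794, -0.238, 0.1495]
orientation: [179.9, 1.0, 155.3]
force: [-0.3, -0.4, -3.8]
grip_width: 0.0277
```

```bash
python3 t.py "[.4772,-.2371,.1092]"; python3 -c "
from h import *
grab('wrist','w8');im=cv2.imread('pics/w8.png');cv2.imwrite('pics/z8.png',cv2.resize(im[140:280,230:410],None,fx=4,fy=4,interpolation=2))"
```

```text
19.0 [ 0.4794 -0.238   0.1495] [179.92   1.   155.26] F [-0.3 -0.4 -3.8] T [ 0.03  0.01 -0.03] w 0.0277
[ 3.1 -0.2 40.3]
('tool-up lean xy', array([-0.94,  0.34]), 'tamper lean xy', array([-0.19,  0.26]))
```

View pics/z8.png

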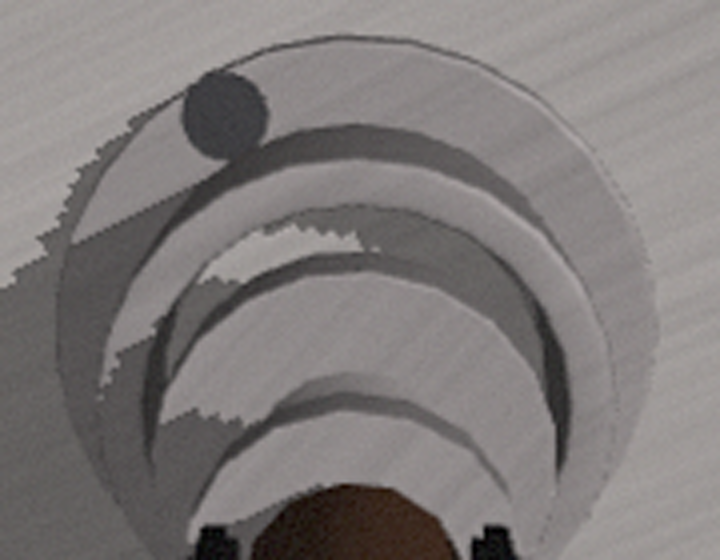

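>>> move_arm:
  deltas:
    - [3,0,0,0,15]
    - [0,0,0,0,15]

```text
time_s: 19.25
tcp_pos: [0.4771, -0.2371, 0.1513]
orientation: [179.9, 1.1, 155.3]
force: [0.4, 0.1, -4.2]
grip_width: 0.0277
```

```bash
python3 t.py "[.4772,-.2371,.1092]"
```

```text
19.25 [ 0.4771 -0.2371  0.1513] [179.94   1.12 155.26] F [ 0.4  0.1 -4.2] T [ 0.01  0.01 -0.03] w 0.0277
[ 0.7 -0.  42.1]
('tool-up lean xy', array([-1.05,  0.41]), 'tamper lean xy', array([-0.29,  0.33]))
```

>>> move_arm:
  deltas:
    - [0.5,0,2,0,15]
    - [0.5,0,2,0,15]
    - [0,0,2,0,15]
    - [0,0,2,0,15]
    - [0,0,2,0,15]
    - [0,0,2,0,15]
    - [0,0,0,0,15]

```text
time_s: 19.95
tcp_pos: [0.4766, -0.2369, 0.1391]
orientation: [179.9, 1.2, 155.3]
force: [-0.5, -0.7, -3.5]
grip_width: 0.0277
```

```bash
python3 t.py "[.4772,-.2371,.1092]"
```

```text
19.95 [ 0.4766 -0.2369  0.1391] [179.95   1.2  155.26] F [-0.5 -0.7 -3.5] T [ 0.01  0.03 -0.02] w 0.0277
[-0.   0.1 29.9]
('tool-up lean xy', array([-1.11,  0.46]), 'tamper lean xy', array([-0.36,  0.37]))
```

>>> move_arm:
  deltas:
    - [0,0,1.5,0,15]
    - [0,0,1.5,0,15]
    - [0,0,1.5,0,15]
    - [0,0,1.5,0,15]

```text
time_s: 20.35
tcp_pos: [0.4769, -0.2371, 0.1327]
orientation: [180.0, 1.2, 155.3]
force: [-0.6, -0.6, -4.4]
grip_width: 0.0278
```

>>> move_arm:
  deltas:
    - [0,0,1,0,15]
    - [0,0,1,0,15]

```text
time_s: 20.55
tcp_pos: [0.4769, -0.2371, 0.1305]
orientation: [179.9, 1.2, 155.3]
force: [-0.2, -0.1, -3.2]
grip_width: 0.0277
```

>>> move_arm:
  deltas:
    - [0,0,1,0,15]
    - [0,0,1,0,15]

```text
time_s: 20.75
tcp_pos: [0.4773, -0.2371, 0.1288]
orientation: [179.9, 1.3, 155.2]
force: [-0.9, 0.9, 3.2]
grip_width: 0.0278
```

Contact started at TCP z of about 0.130 and the force matches the spring. I'll press on slowly.

>>> move_arm:
  deltas:
    - [0,0,1,0,15]
    - [0,0,1,0,15]
    - [0,0,1,0,15]

```text
time_s: 21.05
tcp_pos: [0.4773, -0.237, 0.1265]
orientation: [179.9, 1.3, 155.3]
force: [-2.5, 0.4, 3.6]
grip_width: 0.0275
```

```bash
python3 t.py "[.4772,-.2371,.1092]"
```

```text
21.05 [ 0.4773 -0.237   0.1265] [179.94   1.3  155.26] F [-2.5  0.4  3.6] T [0.45 0.4  0.  ] w 0.0275
[ 0.5 -0.1 17.3]
('tool-up lean xy', array([-1.2 ,  0.49]), 'tamper lean xy', array([-0.45,  0.41]))
```

>>> move_arm:
  deltas:
    - [0,0,1.5,0,15]
    - [0,0,1.5,0,15]
    - [0,0,1.5,0,15]
    - [0,0,1.5,0,15]

```text
time_s: 21.45
tcp_pos: [0.4774, -0.2371, 0.1206]
orientation: [180.0, 1.3, 155.3]
force: [-1.6, 1.2, 5.8]
grip_width: 0.0279
```

```bash
python3 t.py "[.4772,-.2371,.1092]"
```

```text
21.45 [ 0.4774 -0.2371  0.1206] [179.95   1.32 155.26] F [-1.6  1.2  5.8] T [ 0.46  0.5  -0.01] w 0.0279
[ 0.4 -0.1 11.4]
('tool-up lean xy', array([-1.22,  0.51]), 'tamper lean xy', array([-0.46,  0.42]))
```

>>> move_arm:
  deltas:
    - [0,0,1.5,0,15]
    - [0,0,1.5,0,15]
    - [0,0,1.5,0,15]
    - [0,0,1.5,0,15]

```text
time_s: 21.85
tcp_pos: [0.4774, -0.2371, 0.1147]
orientation: [180.0, 1.3, 155.3]
force: [-2.9, 1.6, 8.0]
grip_width: 0.0277
```

```bash
python3 t.py "[.4772,-.2371,.1092]"
```

```text
21.85 [ 0.4774 -0.2371  0.1147] [179.96   1.32 155.26] F [-2.9  1.6  8. ] T [0.55 0.51 0.01] w 0.0277
[ 0.3 -0.1  5.5]
('tool-up lean xy', array([-1.22,  0.51]), 'tamper lean xy', array([-0.46,  0.43]))
```

>>> move_arm:
  deltas:
    - [0,0,1,0,15]
    - [0,0,1,0,15]
    - [0,0,1,0,15]

```text
time_s: 22.15
tcp_pos: [0.4774, -0.2371, 0.112]
orientation: [180.0, 1.3, 155.3]
force: [-2.2, 2.7, 7.6]
grip_width: 0.0277
```

>>> move_arm:
  deltas:
    - [0,0,0.6,0,15]
    - [0,0,0.6,0,15]

```text
time_s: 22.35
tcp_pos: [0.4774, -0.2371, 0.1111]
orientation: [180.0, 1.3, 155.3]
force: [-2.2, 1.5, 8.1]
grip_width: 0.0277
```

>>> move_arm:
  deltas:
    - [0,0,0.5,0,15]
    - [0,0,0.5,0,15]

```text
time_s: 22.55
tcp_pos: [0.4774, -0.2371, 0.1105]
orientation: [180.0, 1.3, 155.3]
force: [-2.5, 2.1, 8.6]
grip_width: 0.0272
```

>>> move_arm:
  deltas:
    - [0,0,0.5,0,15]
    - [0,0,0.5,0,15]

```text
time_s: 22.75
tcp_pos: [0.4774, -0.2371, 0.1099]
orientation: [180.0, 1.4, 155.3]
force: [-1.8, 1.6, 8.6]
grip_width: 0.0275
```

>>> move_arm:
  deltas:
    - [0,0,0.5,0,15]
    - [0,0,0.5,0,15]

```text
time_s: 22.95
tcp_pos: [0.4774, -0.2371, 0.1093]
orientation: [180.0, 1.4, 155.3]
force: [-3.3, 1.6, 8.0]
grip_width: 0.0274
```

>>> move_arm:
  deltas:
    - [0,0,0.5,0,15]

```text
time_s: 23.05
tcp_pos: [0.4774, -0.2371, 0.1091]
orientation: [180.0, 1.4, 155.3]
force: [-3.2, 2.4, 9.5]
grip_width: 0.0275
```

>>> move_arm:
  deltas:
    - [0,0,0.5,0,15]
    - [0,0,0.5,0,15]

```text
time_s: 23.25
tcp_pos: [0.4775, -0.2371, 0.1089]
orientation: [180.0, 1.4, 155.3]
force: [-3.1, 2.1, 13.9]
grip_width: 0.0275
```

>>> move_arm:
  deltas:
    - [0,0,0.5,0,15]
    - [0,0,0.5,0,15]

```text
time_s: 23.45
tcp_pos: [0.4774, -0.2371, 0.109]
orientation: [180.0, 1.4, 155.3]
force: [-3.1, 2.7, 12.6]
grip_width: 0.0277
```

>>> move_arm:
  deltas:
    - [0,0,0.6,0,15]
    - [0,0,0.6,0,15]

```text
time_s: 23.65
tcp_pos: [0.4774, -0.237, 0.1089]
orientation: [180.0, 1.5, 155.3]
force: [-3.7, 2.5, 14.8]
grip_width: 0.0278
```

The stop is reached: z is steady at 0.109 and the contact force is about 19 N including the tamper's weight. I'll hold there.

>>> move_arm:
  deltas:
    - [0.3,0,0.7,0,15]
    - [0.3,0,0.7,0,15]

```text
time_s: 23.85
tcp_pos: [0.4772, -0.2369, 0.1089]
orientation: [-180.0, 1.6, 155.3]
force: [-3.0, 1.9, 14.0]
grip_width: 0.0273
```

```bash
python3 t.py "[.4772,-.2371,.1092]"
```

```text
23.85 [ 0.4772 -0.2369  0.1089] [-180.      1.57  155.29] F [-3.   1.9 14. ] T [0.7  0.76 0.06] w 0.0273
[-0.1 -0.2 -0.3]
('tool-up lean xy', array([-1.42,  0.66]), 'tamper lean xy', array([-0.67,  0.58]))
```

Creep has let the tamper lean by 0.9° while pressing. The plate stays where it is left, so I'll lift out quickly (which leans it the other way) and repeat the full-force hold squarer.

>>> move_arm:
  deltas:
    - [0,0,-20,0,15]
    - [0,0,-25,0,15]
    - [0,0,-15,0,15]
    - [0,0,0,0,15]
    - [0,0,0,0,15]

```text
time_s: 24.35
tcp_pos: [0.4752, -0.2363, 0.1676]
orientation: [-180.0, 1.4, 155.3]
force: [0.3, -0.1, -5.3]
grip_width: 0.0273
```

```bash
python3 t.py "[.4772,-.2371,.1092]"; python3 -c "
from h import *
grab('wrist','w9');im=cv2.imread('pics/w9.png');cv2.imwrite('pics/z9.png',cv2.resize(im[140:280,230:410],None,fx=4,fy=4,interpolation=2))"
```

```text
24.35 [ 0.4752 -0.2363  0.1676] [-180.      1.41  155.29] F [ 0.3 -0.1 -5.3] T [-0.02 -0.    0.04] w 0.0273
[-0.7  0.1 58.4]
('tool-up lean xy', array([-1.28,  0.59]), 'tamper lean xy', array([-0.52,  0.51]))
```

View pics/z9.png

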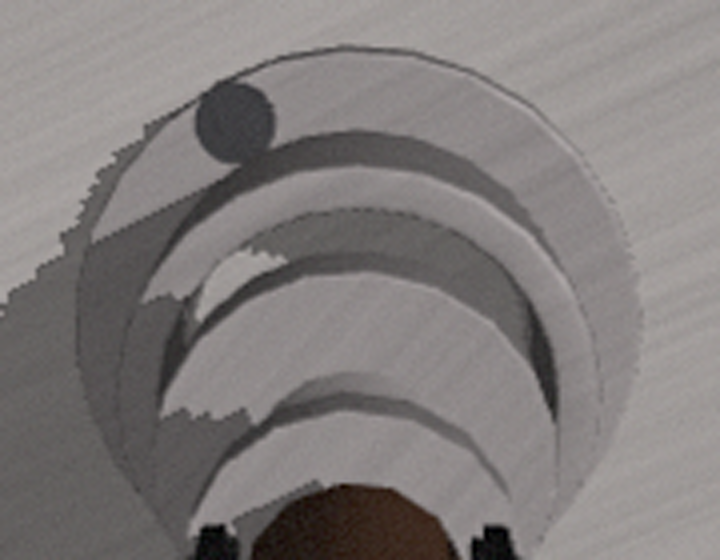

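>>> move_arm:
  deltas:
    - [0,0,-45,0,15]
    - [0,0,-45,0,15]
    - [-45,0,0,0,15]
    - [-45,0,0,0,15]
    - [0,0,0,0,15]
    - [0,0,0,0,15]

```text
time_s: 25.0
tcp_pos: [0.5563, -0.2736, 0.2551]
orientation: [179.9, 0.8, 155.3]
force: [-0.4, 1.2, -4.3]
grip_width: 0.0273
```

```bash
python3 t.py "[.4772,-.2371,.1092]"
```

```text
25.0 [ 0.5563 -0.2736  0.2551] [179.93   0.83 155.26] F [-0.4  1.2 -4.3] T [0.01 0.03 0.01] w 0.0273
[ 8.920e+01 -1.000e-01  1.446e+02]
('tool-up lean xy', array([-0.79,  0.28]), 'tamper lean xy', array([-0.03,  0.2 ]))
```

>>> move_arm:
  deltas:
    - [8,0,0,0,15]
    - [8,0,0,0,15]
    - [8,0,0,0,15]
    - [8,0,0,0,15]
    - [8,0,0,0,15]
    - [8,0,0,0,15]
    - [8,0,0,0,15]
    - [8,0,0,0,15]
    - [8,0,0,0,15]
    - [0,0,0,0,15]

```text
time_s: 26.0
tcp_pos: [0.4815, -0.239, 0.2527]
orientation: [179.9, 0.6, 155.2]
force: [0.1, -0.6, -4.3]
grip_width: 0.0275
```

```bash
python3 t.py "[.4772,-.2371,.1092]"
```

```text
26.0 [ 0.4815 -0.239   0.2527] [179.9    0.6  155.24] F [ 0.1 -0.6 -4.3] T [0.05 0.   0.03] w 0.0275
[  6.2  -0.3 143.4]
('tool-up lean xy', array([-0.58,  0.16]), 'tamper lean xy', array([0.17, 0.08]))
```

>>> move_arm:
  deltas:
    - [-45,0,0,0,15]
    - [-45,0,0,0,15]
    - [0,0,0,0,15]
    - [8,0,0,0,15]
    - [8,0,0,0,15]
    - [8,0,0,0,15]
    - [8,0,0,0,15]
    - [8,0,0,0,15]
    - [8,0,0,0,15]
    - [8,0,0,0,15]
    - [8,0,0,0,15]
    - [0,0,0,0,15]

```text
time_s: 27.2
tcp_pos: [0.499, -0.2468, 0.2536]
orientation: [179.9, 0.5, 155.2]
force: [-0.3, 0.1, -4.4]
grip_width: 0.0279
```

```bash
python3 t.py "[.4772,-.2371,.1092]"
```

```text
27.2 [ 0.499  -0.2468  0.2536] [179.9    0.54 155.21] F [-0.3  0.1 -4.4] T [-0.    0.02  0.04] w 0.0279
[ 25.3  -0.6 144.2]
('tool-up lean xy', array([-0.54,  0.14]), 'tamper lean xy', array([0.22, 0.05]))
```

>>> move_arm:
  deltas:
    - [8,0,0,0,15]
    - [8,0,0,0,15]
    - [8,0,0,0,15]
    - [0,0,30,0,15]
    - [0,0,30,0,15]
    - [0,0,0,0,15]
    - [0,0,-45,0,15]
    - [0,0,-45,0,15]
    - [0,0,0,0,15]
    - [0,0,0,0,15]

```text
time_s: 28.2
tcp_pos: [0.4736, -0.2352, 0.2887]
orientation: [179.9, 0.6, 155.2]
force: [-0.2, -0.2, -4.7]
grip_width: 0.0279
```

```bash
python3 t.py "[.4772,-.2371,.1092]"
```

```text
28.2 [ 0.4736 -0.2352  0.2887] [179.92   0.65 155.21] F [-0.2 -0.2 -4.7] T [-0.03  0.06  0.01] w 0.0279
[ -2.   -0.5 179.5]
('tool-up lean xy', array([-0.62,  0.2 ]), 'tamper lean xy', array([0.13, 0.11]))
```

>>> move_arm:
  deltas:
    - [13,42,0,0,15]
    - [13,42,0,0,15]
    - [13,42,0,0,15]
    - [13,42,0,0,15]
    - [13,42,0,0,15]
    - [0,0,0,0,15]
    - [0,0,0,0,15]

```text
time_s: 28.9
tcp_pos: [0.5011, -0.0097, 0.2847]
orientation: [-180.0, 0.3, 155.1]
force: [-0.1, -0.4, -4.4]
grip_width: 0.0277
```

```bash
python3 t.py "[.4772,-.2371,.1092]"
```

```text
28.9 [ 0.5011 -0.0097  0.2847] [-180.      0.35  155.07] F [-0.1 -0.4 -4.4] T [ 0.03  0.03 -0.01] w 0.0277
[ -73.1 -216.3  176. ]
('tool-up lean xy', array([-0.31,  0.15]), 'tamper lean xy', array([0.44, 0.06]))
```

>>> move_arm:
  deltas:
    - [-5,-18,0,0,15]
    - [-5,-18,0,0,15]
    - [-5,-18,0,0,15]
    - [-5,-18,0,0,15]
    - [-5,-18,0,0,15]
    - [-5,-18,0,0,15]
    - [-5,-18,0,0,15]
    - [-5,-18,0,0,15]
    - [-5,-18,0,0,15]
    - [-5,-18,0,0,15]
    - [0,0,0,0,15]
    - [0,0,0,0,15]

```text
time_s: 30.1
tcp_pos: [0.4625, -0.2109, 0.2797]
orientation: [-179.9, -0.2, 154.3]
force: [-0.2, 0.8, -4.3]
grip_width: 0.0275
```

```bash
python3 t.py "[.4772,-.2371,.1092]"
```

```text
30.1 [ 0.4625 -0.2109  0.2797] [-179.91   -0.24  154.32] F [-0.2  0.8 -4.3] T [-0.01 -0.01 -0.01] w 0.0275
[-25.3 -17.  170.5]
('tool-up lean xy', array([ 0.25, -0.03]), 'tamper lean xy', array([ 1.01, -0.12]))
```

>>> move_arm:
  deltas:
    - [-7,-5,0,0,15]
    - [-7,-5,0,0,15]
    - [-7,-5,0,0,15]
    - [0,0,30,0,15]
    - [0,0,30,0,15]
    - [0,0,30,0,15]
    - [0,0,12,0,15]
    - [0,0,0,0,15]
    - [0,0,0,0,15]

```text
time_s: 31.0
tcp_pos: [0.479, -0.2371, 0.1746]
orientation: [-179.9, -0.0, 154.4]
force: [0.9, -0.3, -4.3]
grip_width: 0.0275
```

```bash
python3 t.py "[.4772,-.2371,.1092]"
```

```text
31.0 [ 0.479  -0.2371  0.1746] [-1.7989e+02 -3.0000e-02  1.5444e+02] F [ 0.9 -0.3 -4.3] T [-0.05 -0.    0.01] w 0.0275
[ 1.6 -0.6 65.4]
('tool-up lean xy', array([0.08, 0.08]), 'tamper lean xy', array([ 0.83, -0.01]))
```

>>> move_arm:
  deltas:
    - [0,0,10,0,15]
    - [0,0,8,0,15]
    - [0,0,6,0,15]
    - [0,0,0,0,15]
    - [0,0,0,0,15]

```text
time_s: 31.5
tcp_pos: [0.4802, -0.2378, 0.1507]
orientation: [-179.9, 0.2, 154.5]
force: [0.2, -0.7, -4.6]
grip_width: 0.0275
```

```bash
python3 t.py "[.4772,-.2371,.1092]"
```

```text
31.5 [ 0.4802 -0.2378  0.1507] [-179.86    0.19  154.47] F [ 0.2 -0.7 -4.6] T [ 0.01  0.06 -0.  ] w 0.0275
[ 3.2 -0.5 41.5]
('tool-up lean xy', array([-0.12,  0.21]), 'tamper lean xy', array([0.64, 0.11]))
```

>>> move_arm:
  deltas:
    - [2,0,1,0,15]
    - [0.5,0,3,0,15]
    - [0,0,3,0,15]
    - [0,0,3,0,15]
    - [0,0,3,0,15]
    - [0,0,3,0,15]
    - [0,0,3,0,15]
    - [0,0,3,0,15]
    - [0,0,2,0,15]

```text
time_s: 32.4
tcp_pos: [0.4781, -0.237, 0.1254]
orientation: [-179.8, 0.3, 154.5]
force: [0.4, 0.0, -3.7]
grip_width: 0.0276
```

```bash
python3 t.py "[.4772,-.2371,.1092]"
```

```text
32.4 [ 0.4781 -0.237   0.1254] [-179.85    0.28  154.47] F [ 0.4  0.  -3.7] T [-0.05  0.01 -0.01] w 0.0276
[ 0.9 -0.5 16.2]
('tool-up lean xy', array([-0.19,  0.26]), 'tamper lean xy', array([0.57, 0.16]))
```

The plate has stayed down, with no contact at the earlier height. Continuing slowly.

>>> move_arm:
  deltas:
    - [0.5,0,2,0,15]
    - [0,0,2,0,15]
    - [0,0,2,0,15]
    - [0,0,2,0,15]
    - [0,0,1.5,0,15]
    - [0,0,1.5,0,15]
    - [0,0,1,0,15]

```text
time_s: 33.1
tcp_pos: [0.4777, -0.2368, 0.1123]
orientation: [-179.8, 0.3, 154.5]
force: [0.6, 1.0, -3.4]
grip_width: 0.0277
```

```bash
python3 t.py "[.4772,-.2371,.1092]"
```

```text
33.1 [ 0.4777 -0.2368  0.1123] [-179.85    0.28  154.47] F [ 0.6  1.  -3.4] T [ 0.01 -0.03  0.03] w 0.0277
[ 0.4 -0.5  3.1]
('tool-up lean xy', array([-0.19,  0.26]), 'tamper lean xy', array([0.56, 0.16]))
```

>>> move_arm:
  deltas:
    - [0,0,1,0,15]
    - [0,0,1,0,15]
    - [0,0,0.7,0,15]

```text
time_s: 33.4
tcp_pos: [0.4778, -0.2369, 0.1095]
orientation: [-179.8, 0.3, 154.5]
force: [-0.0, 0.6, -2.2]
grip_width: 0.0275
```

>>> move_arm:
  deltas:
    - [0,0,0.6,0,15]
    - [0,0,0.6,0,15]

```text
time_s: 33.6
tcp_pos: [0.4781, -0.237, 0.1093]
orientation: [-179.8, 0.4, 154.5]
force: [-2.1, 3.1, 7.4]
grip_width: 0.0277
```

```bash
python3 t.py "[.4772,-.2371,.1092]"
```

```text
33.6 [ 0.4781 -0.237   0.1093] [-179.84    0.36  154.47] F [-2.1  3.1  7.4] T [0.4  0.61 0.02] w 0.0277
[ 0.8 -0.4  0.1]
('tool-up lean xy', array([-0.25,  0.3 ]), 'tamper lean xy', array([0.5, 0.2]))
```

>>> move_arm:
  deltas:
    - [0,0,0.7,0,15]
    - [0,0,0.7,0,15]

```text
time_s: 33.8
tcp_pos: [0.4781, -0.237, 0.1093]
orientation: [-179.8, 0.4, 154.5]
force: [-2.2, 0.7, 6.8]
grip_width: 0.0276
```

```bash
python3 t.py "[.4772,-.2371,.1092]"
```

```text
33.8 [ 0.4781 -0.237   0.1093] [-179.83    0.4   154.48] F [-2.2  0.7  6.8] T [ 0.38  0.6  -0.03] w 0.0276
[ 0.8 -0.5  0.1]
('tool-up lean xy', array([-0.29,  0.33]), 'tamper lean xy', array([0.46, 0.23]))
```

>>> move_arm:
  deltas:
    - [0,0,1,0,15]
    - [0,0,1,0,15]

```text
time_s: 34.0
tcp_pos: [0.4781, -0.237, 0.1092]
orientation: [-179.8, 0.5, 154.5]
force: [-3.1, 3.0, 11.6]
grip_width: 0.0279
```

>>> move_arm:
  deltas:
    - [0,0,1.1,0,15]
    - [0,0,1.1,0,15]

```text
time_s: 34.2
tcp_pos: [0.4781, -0.237, 0.1092]
orientation: [-179.8, 0.5, 154.5]
force: [-4.1, 2.5, 11.8]
grip_width: 0.0273
```

```bash
python3 t.py "[.4772,-.2371,.1092]"
```

```text
34.2 [ 0.4781 -0.237   0.1092] [-179.8     0.53  154.49] F [-4.1  2.5 11.8] T [ 0.59  0.95 -0.09] w 0.0273
[ 0.7 -0.5 -0. ]
('tool-up lean xy', array([-0.39,  0.41]), 'tamper lean xy', array([0.36, 0.31]))
```

>>> move_arm:
  deltas:
    - [0,0,1.4,0,15]
    - [0,0,1.4,0,15]

```text
time_s: 34.4
tcp_pos: [0.4781, -0.237, 0.1091]
orientation: [-179.8, 0.6, 154.5]
force: [-5.4, 2.8, 16.7]
grip_width: 0.0278
```

>>> move_arm:
  deltas:
    - [0,0,1.5,0,15]
    - [0,0,1.5,0,15]

```text
time_s: 34.6
tcp_pos: [0.4783, -0.237, 0.1091]
orientation: [-179.8, 0.7, 154.5]
force: [-4.9, 3.5, 16.5]
grip_width: 0.0275
```

```bash
python3 t.py "[.4772,-.2371,.1092]"
```

```text
34.6 [ 0.4783 -0.237   0.1091] [-179.77    0.74  154.51] F [-4.9  3.5 16.5] T [0.74 1.05 0.  ] w 0.0275
[ 0.9 -0.6 -0.1]
('tool-up lean xy', array([-0.57,  0.53]), 'tamper lean xy', array([0.19, 0.44]))
```

About 20 N of contact now. I'll hold it for just over a second.

>>> move_arm:
  deltas:
    - [0,0,1.4,0,15]
    - [0,0,1.4,0,15]
    - [0,0,1.4,0,15]
    - [0,0,1.4,0,15]

```text
time_s: 35.0
tcp_pos: [0.4782, -0.2368, 0.1091]
orientation: [-179.7, 0.9, 154.5]
force: [-4.1, 3.1, 15.5]
grip_width: 0.0275
```

>>> move_arm:
  deltas:
    - [0,0,1.4,0,15]
    - [0,0,1.4,0,15]
    - [0,0,1.4,0,15]
    - [0,0,1.4,0,15]

```text
time_s: 35.4
tcp_pos: [0.4783, -0.2368, 0.1091]
orientation: [-179.7, 1.1, 154.5]
force: [-4.1, 3.2, 15.4]
grip_width: 0.0276
```

```bash
python3 t.py "[.4772,-.2371,.1092]"
```

```text
35.4 [ 0.4783 -0.2368  0.1091] [-179.7     1.11  154.54] F [-4.1  3.2 15.4] T [ 0.75  1.1  -0.01] w 0.0276
[ 0.9 -0.7 -0.1]
('tool-up lean xy', array([-0.87,  0.75]), 'tamper lean xy', array([-0.12,  0.66]))
```

Held for about 1.1 s at 19–20 N. Lifting out, then I'll check the plate.

>>> move_arm:
  deltas:
    - [0,0,-10,0,15]
    - [0,0,-20,0,15]
    - [0,0,-30,0,15]
    - [0,0,-40,0,15]
    - [0,0,-40,0,15]
    - [0,0,0,0,15]
    - [0,0,0,0,15]

```text
time_s: 36.1
tcp_pos: [0.4754, -0.2345, 0.2558]
orientation: [-179.7, 1.1, 154.5]
force: [0.0, 0.5, -5.9]
grip_width: 0.0274
```

>>> move_arm:
  deltas:
    - [-40,0,0,0,15]
    - [-35,0,0,0,15]
    - [0,0,0,0,15]
    - [0,0,0,0,15]

```text
time_s: 36.5
tcp_pos: [0.5432, -0.2665, 0.2517]
orientation: [-179.8, 0.6, 154.5]
force: [-0.5, 0.1, -4.4]
grip_width: 0.0276
```

```bash
python3 t.py "[.5867,.162,.1]"; python3 -c "
from h import *
grab('wrist','w10');im=cv2.imread('pics/w10.png');cv2.imwrite('pics/z10.png',cv2.resize(im[60:260,200:440],None,fx=3,fy=3,interpolation=2))"
```

```text
36.5 [ 0.5432 -0.2665  0.2517] [-179.76    0.59  154.53] F [-0.5  0.1 -4.4] T [0.09 0.02 0.08] w 0.0276
[146.6 406.2 148.5]
('tool-up lean xy', array([-0.43,  0.47]), 'tamper lean xy', array([0.32, 0.38]))
```

View pics/z10.png

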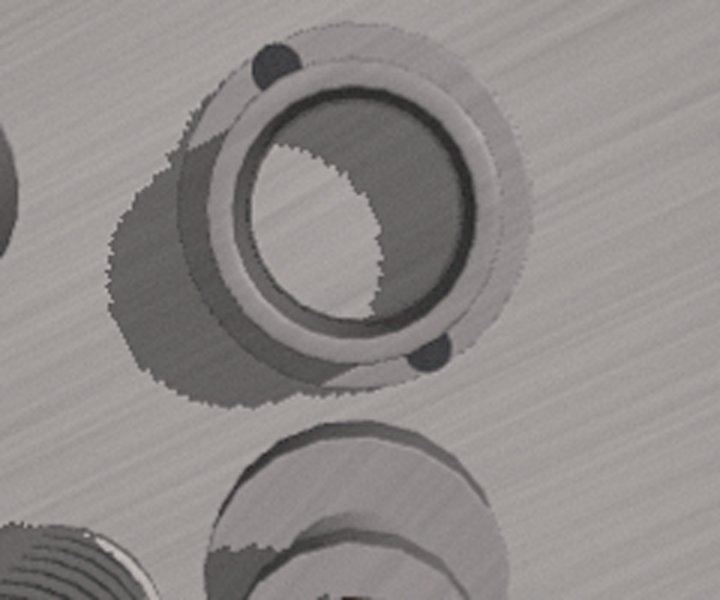

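The plate now sits visibly deeper: the cast shadow on it is larger and the wall is visible all round. I'll check its height from the plate edge circle.

```bash
python3 - <<'E'
from rim import *
up=lambda u,v:v<195
c=(.4772,-.2371)
print('rim',rim('w10',c,radii=(.035,),cmin=up))
for z in (.012,.016,.02,.024,.028,.036): print(z,rim('w10',c,z=z,radii=(.0335,),band=.003,cmin=up))
im=cv2.imread('pics/w10.png');d=load('w10')
for r,z,col in [(.035,.056,(0,255,0)),(.0335,.020,(0,0,255)),(.0335,.045,(255,0,0))]:
  for th in np.arange(0,6.28,.08):
    u,v=proj(d,[c[0]+r*np.cos(th),c[1]+r*np.sin(th),z]);cv2.circle(im,(round(u),round(v)),0,col,-1)
cv2.imwrite('pics/z11.png',cv2.resize(im[70:190,250:390],None,fx=5,fy=5,interpolation=cv2.INTER_NEAREST))
E
```

```text
rim (array([ 0.47721902, -0.23725648]), np.int64(307), np.float64(0.0003221106623474557), [(np.float64(7e-05), np.int64(307))])
0.012 (array([ 0.47706159, -0.23684446]), np.int64(257), np.float64(0.0008587491493516613), [(np.float64(0.0007), np.int64(257))])
0.016 (array([ 0.47716606, -0.23680637]), np.int64(264), np.float64(0.0006263739032826819), [(np.float64(0.00041), np.int64(264))])
0.02 (array([ 0.47714392, -0.23676923]), np.int64(264), np.float64(0.0004697314222760584), [(np.float64(5e-05), np.int64(264))])
0.024 (array([ 0.47712827, -0.23671795]), np.int64(262), np.float64(0.0005306468893326456), [(np.float64(-0.00029), np.int64(262))])
0.028 (array([ 0.47712924, -0.23671239]), np.int64(263), np.float64(0.0007834073242908426), [(np.float64(-0.00063), np.int64(263))])
0.036 (array([ 0.47645392, -0.23419706]), np.int64(255), np.float64(0.0008746732586955507), [(np.float64(0.00017), np.int64(255))])
```

View pics/z11.png

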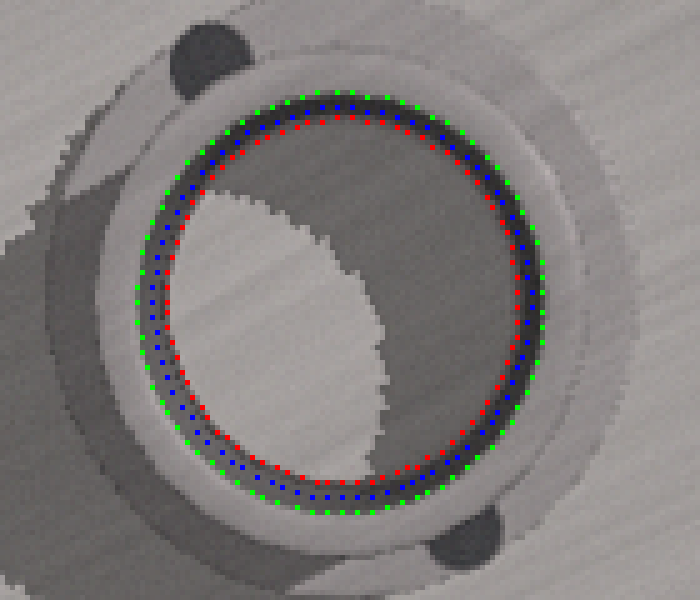

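The red z=0.020 circle matches the plate edge all the way round, so the plate is home and level. Carrying the tamper back to the dish.

>>> move_arm:
  deltas:
    - [8,20,0,0,15]
    - [16,44,0,0,15]
    - [16,44,0,0,15]
    - [16,44,0,0,15]
    - [16,44,0,0,15]
    - [16,44,0,0,15]
    - [16,44,0,0,15]
    - [16,44,0,0,15]
    - [14,38,0,0,15]
    - [0,0,0,0,15]
    - [0,0,0,0,15]

```text
time_s: 37.65
tcp_pos: [0.5708, 0.136, 0.2421]
orientation: [-179.6, -0.1, 154.3]
force: [-0.3, 0.5, -4.1]
grip_width: 0.0275
```

```bash
python3 t.py "[.585,.159,.0942]"
```

```text
37.65 [0.5708 0.136  0.2421] [-1.7956e+02 -8.0000e-02  1.5432e+02] F [-0.3  0.5 -4.1] T [-0.03 -0.03 -0.  ] w 0.0275
[ -3.   28.  147.7]
('tool-up lean xy', array([0.26, 0.36]), 'tamper lean xy', array([1.01, 0.27]))
```

>>> move_arm:
  deltas:
    - [-2,14,0,0,15]
    - [-2,14,0,0,15]
    - [0,0,30,0,15]
    - [0,0,30,0,15]
    - [0,0,30,0,15]
    - [0,0,20,0,15]
    - [0,0,0,0,15]
    - [0,0,0,0,15]

```text
time_s: 38.45
tcp_pos: [0.5913, 0.1576, 0.1288]
orientation: [-179.7, 0.1, 153.9]
force: [0.1, 0.4, -3.6]
grip_width: 0.0277
```

```bash
python3 t.py "[.586,.159,.0942]"; python3 -c "
from h import *
grab('wrist','w12')"
```

```text
38.45 [0.5913 0.1576 0.1288] [-1.7967e+02  9.0000e-02  1.5386e+02] F [ 0.1  0.4 -3.6] T [-0.01 -0.06  0.01] w 0.0277
[ 5.4 -0.9 34.6]
('tool-up lean xy', array([0.06, 0.33]), 'tamper lean xy', array([0.81, 0.23]))
```

View pics/w12.png

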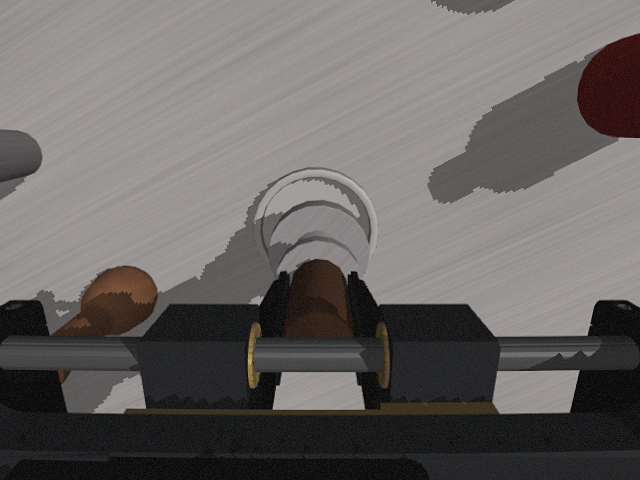

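The dish is at about (315,228) and the tamper foot is over it at about (320,235). I'll correct x by +5 and lower.

>>> move_arm:
  deltas:
    - [2.5,0,5,0,15]
    - [2.5,0,5,0,15]
    - [0,0,5,0,15]
    - [0,0,5,0,15]
    - [0,0,5,0,15]
    - [0,0,2,0,15]
    - [0,0,0,0,15]

```text
time_s: 39.2
tcp_pos: [0.5879, 0.16, 0.1031]
orientation: [-179.9, 0.4, 153.8]
force: [-0.3, 0.3, -5.5]
grip_width: 0.0277
```

```bash
python3 t.py "[.586,.159,.0942]"
```

```text
39.2 [0.5879 0.16   0.1031] [-179.86    0.35  153.84] F [-0.3  0.3 -5.5] T [-0.02 -0.   -0.02] w 0.0277
[ 1.3 -1.7  8.9]
('tool-up lean xy', array([-0.26,  0.28]), 'tamper lean xy', array([0.5 , 0.18]))
```

>>> move_arm:
  deltas:
    - [1,-1,2,0,15]
    - [0,0,2,0,15]
    - [0,0,2,0,15]
    - [0,0,1,0,15]

```text
time_s: 39.6
tcp_pos: [0.5867, 0.1595, 0.0958]
orientation: [-179.9, 0.4, 153.8]
force: [-0.5, -0.4, -4.2]
grip_width: 0.0278
```

>>> move_arm:
  deltas:
    - [0,0,0.7,0,15]
    - [0,0,0.7,0,15]

```text
time_s: 39.8
tcp_pos: [0.5868, 0.1596, 0.0949]
orientation: [-179.9, 0.4, 153.8]
force: [-5.0, 0.2, 10.3]
grip_width: 0.0277
```

```bash
python3 t.py "[.586,.159,.0942]"
```

```text
39.8 [0.5868 0.1596 0.0949] [-179.89    0.4   153.84] F [-5.   0.2 10.3] T [-0.16  0.8  -0.04] w 0.0277
[ 0.5 -0.8  0.7]
('tool-up lean xy', array([-0.31,  0.27]), 'tamper lean xy', array([0.45, 0.17]))
```

The tamper has touched the dish floor. Relaxing, then opening the fingers.

>>> move_arm:
  deltas:
    - [0,0,0,0,15]
    - [0,0,0,0,15]
    - [0,0,0,0,32]
    - [0,0,0,0,45]
    - [0,0,0,0,70]
    - [0,0,0,0,70]
    - [0,0,0,0,70]
    - [0,0,0,0,70]

```text
time_s: 40.6
tcp_pos: [0.5879, 0.1597, 0.0962]
orientation: [180.0, 0.6, 153.8]
force: [0.5, 0.2, 0.0]
grip_width: 0.0662
```

```bash
python3 t.py "[.586,.159,.0942]"; python3 -c "
from h import *
grab('wrist','w13')"
```

```text
40.6 [0.5879 0.1597 0.0962] [179.99   0.56 153.83] F [0.5 0.2 0. ] T [ 0.    0.01 -0.04] w 0.0662
[ 1.4 -1.5  2. ]
('tool-up lean xy', array([-0.51,  0.24]), 'tamper lean xy', array([0.24, 0.14]))
```

View pics/w13.png

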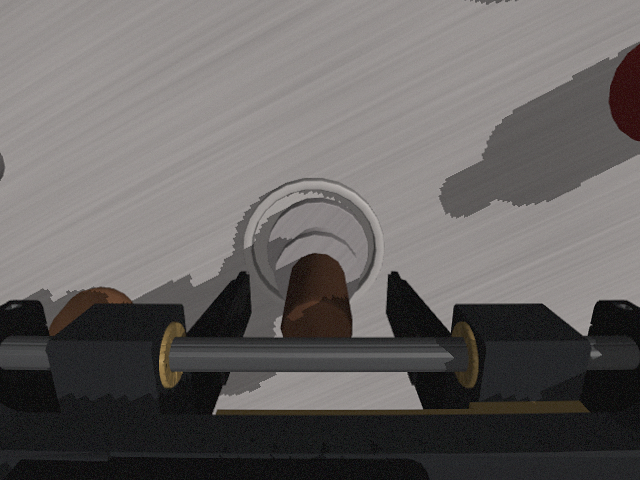

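The tamper stands free in the dish at about (317,300), clear of both fingers. I'll retreat straight up and then check everything.

>>> move_arm:
  deltas:
    - [0,0,0,0,90]
    - [0,0,0,0,90]
    - [0,0,-10,0,90]
    - [0,0,-30,0,90]
    - [0,0,-40,0,90]
    - [0,0,-40,0,90]
    - [0,0,-30,0,90]
    - [0,0,0,0,90]

```text
time_s: 41.45
tcp_pos: [0.5861, 0.1603, 0.2546]
orientation: [-180.0, 0.5, 153.8]
force: [-0.3, -0.9, -0.3]
grip_width: 0.0899
```

>>> move_arm:
  deltas:
    - [-40,0,0,0,90]
    - [-40,0,0,0,90]
    - [0,0,0,0,90]
    - [0,0,0,0,90]

```text
time_s: 41.85
tcp_pos: [0.6589, 0.1243, 0.2575]
orientation: [180.0, 0.6, 153.9]
force: [0.2, 0.1, -0.2]
grip_width: 0.0898
```

```bash
python3 t.py; python3 -c "
from h import *
grab('wrist','w14');grab('top','t14');grab('scene','s14')
a=load('w14')"
```

```text
41.85 [0.6589 0.1243 0.2575] [179.96   0.6  153.91] F [ 0.2  0.1 -0.2] T [-0.03  0.01 -0.03] w 0.0898
('tool-up lean xy', array([-0.56,  0.23]), 'tamper lean xy', array([0.2 , 0.12]))
```

View pics/w14.png

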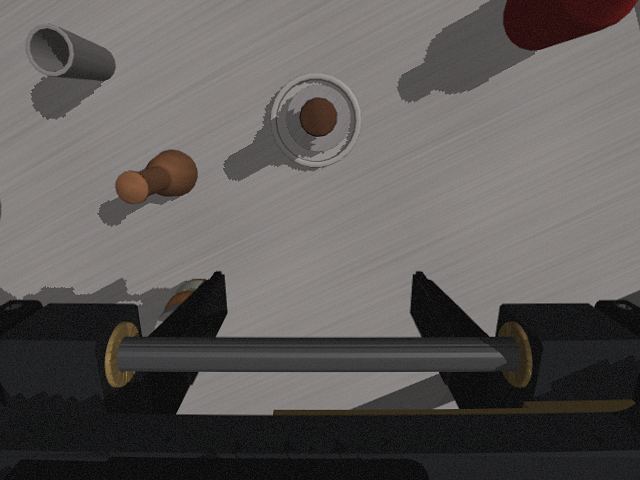

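View pics/t14.png

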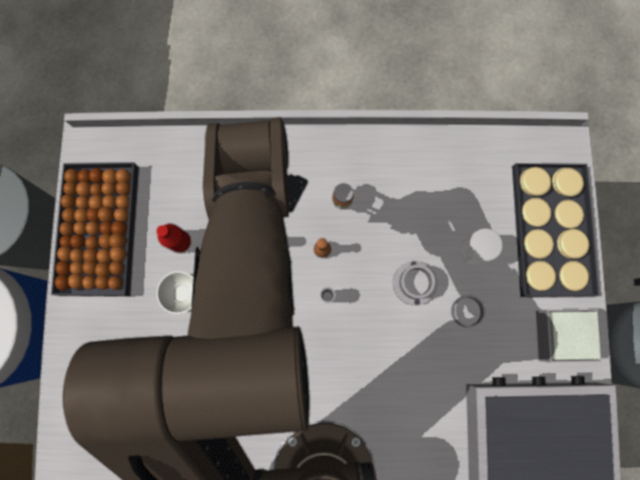

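View pics/s14.png

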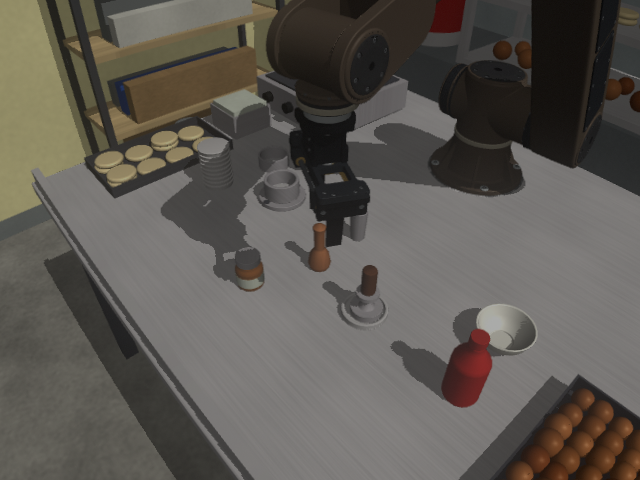

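The tamper stands upright and centred in the dish, at (317,118) in the wrist view. The cutter and cups look slightly different in the top view under the arm's shadow, so I'll compare before and after.

```bash
python3 - <<'E'
import cv2,numpy as np
r=[]
for f in ['top0','t14']:
    r.append(cv2.resize(cv2.imread(f'pics/{f}.png')[220:335,380:515],None,fx=2.9,fy=2.6,interpolation=2))
q=[cv2.resize(cv2.imread(f'pics/{f}.png')[130:225,185:320],(391,299),interpolation=2) for f in ['scene0','s14']]
cv2.imwrite('pics/cmp.png',np.vstack([np.hstack(r),np.hstack(q)])[:600])
E
```

```text
Traceback (most recent call last):
ValueError: all the input array dimensions except for the concatenation axis must match exactly, but along dimension 1, the array at index 0 has size 784 and the array at index 1 has size 782
```

```bash
python3 - <<'E'
import cv2,numpy as np
g=lambda f,s:cv2.resize(cv2.imread(f'pics/{f}.png')[s],(390,299),interpolation=2)
t=np.s_[220:335,380:515];s=np.s_[130:225,185:320]
cv2.imwrite('pics/cmp.png',np.vstack([np.hstack([g('top0',t),g('t14',t)]),np.hstack([g('scene0',s),g('s14',s)])]))
E
```

```text
(no output)
```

View pics/cmp.png

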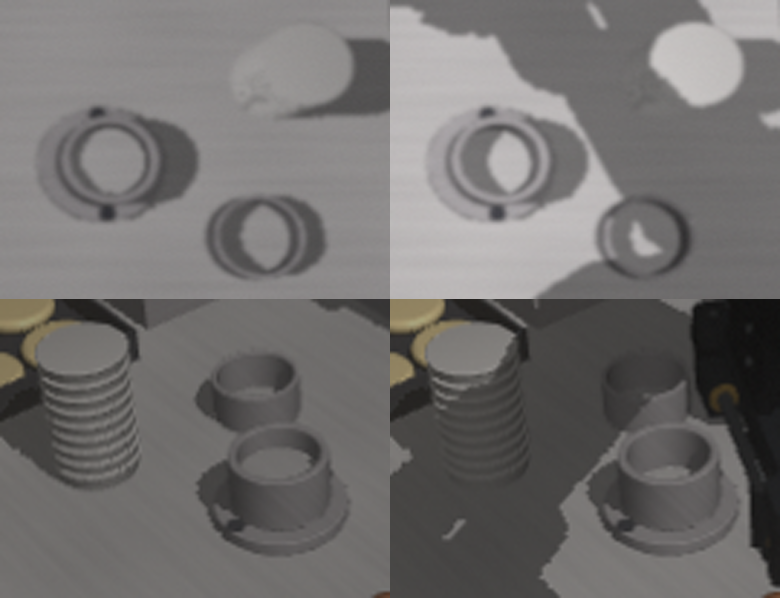

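Nothing has moved: the mould, cutter and cups are at identical positions and only the shadows differ. The plate is visibly lower. Handing in.

```bash
python3 -c "
from workcell import job_done
print(job_done())"
```

```text
the job is handed in; nothing more can be done
None
```

The mould's plate is pressed home and level, and the tamper is standing upright back in its dish, released. I handed the job in at about 42 s of the 72 s allowed.

- **Pressing:** I pressed the plate to its stop, lifted out, and pressed again because the tamper had started to lean. The second press held about 19–20 N for roughly 1.1 s. I only saw the force at the end of each move; the highest such reading was about 21 N on the plate, after adding the tamper's weight.
- **Plate:** after the press, the circle expected for a plate face 20 mm above the counter matched its edge all the way round in the wrist camera. No direct reading of the plate's slide was available.
- **Tamper and counter:** the last views show the tamper centred in the dish. The mould, cutter and cups have not moved between the first and last pictures, and the other items look in place.

**Less certain:**
- **Tool tilt:** the tool's attitude drifted as it moved and could not be commanded directly. By the joint readings the tamper leaned about 0.5–0.7° during the final hold, so the plate may be out of level by up to that much.
- **Camera differences:** single rays from the top and scene cameras put the dish and mould up to about 13 mm apart, so I used the wrist camera's measurements, which agreed with each other to about 1 mm.

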